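# Reload the carton stapler on the wardrobe shelf and put the carton of spares away

## Task

Reload the carton stapler: draw its pusher rail right out by the black tab, lay every staple strip that lies on the shelf into the magazine channel, crown up and ahead of the spring follower, and push the rail fully home so that the follower presses on them. Stand the small cardboard carton of spare strips upright on the beech riser, in the free gap between the things there, without touching or shifting them, and leave the tape roll and the bottle where they are.

Things in the scene. Friction and masses are not known exactly. Their poses are not given: they have to be found in the camera images.
- stapler: Hand carton stapler on its steel shoe (80 mm wide), fixed. Origin: on the shelf below the magazine's centre line; z up, +y towards the nose. Past the nose stop (y = +150 mm): throat block 58 mm high to y = 172, driver tower 160 mm high and 66 mm wide to y = 246, topped by the raised lever, leaning a little away from the magazine, 28 mm thick, 245 mm high at y = 230.
- channel (a point): Centre of the magazine channel's floor, 30 mm above the shelf, at the stapler's x = 0, y = 0; axes as the stapler's. The channel is straight, open at the top, runs along y from the nose stop (y = +150 mm) back to y = -140 mm. Inner width 38.4 mm at the floor, flared to 44 mm at the mouth; 51 mm over its walls; 12 mm deep, so a seated strip stands 10 mm above the walls.
- rail (a joint): Pusher rail of the stapler. 0 = fully home; grows to 0.265 m as it is drawn out of the rear along the stapler's -y. It stays where it is left (about 7 N of friction); it starts 0 to 30 mm out. It carries the spring follower and a guide rod, which runs inside the hollow strips.
- rail_tab (a point): Grip point on the rail's black plastic pull tab, on the centre line, 80 mm above the shelf. The tab is 44 mm wide (stapler's x), 14 mm thick (stapler's y) and reaches from 36 to 92 mm above the shelf. With the rail home it lies at y = -168 mm of the stapler; it moves with the rail.
- follower_face (a point): Front face of the follower, a block in the channel 34 mm wide, 24 mm long, 18 mm tall; axes as the stapler's. Unloaded it stands 5 mm from the nose stop (rail home) or 270 mm from it (rail out). A spring holds it forward on the rail: 2 N, plus 8 N per metre as it is pushed back, up to 260 mm. As the rail goes in it pushes all strips ahead of it to the nose stop.
- strip1: Carton-staple strip: an upside-down U of copper-coated wire, 35 mm wide (its x), 60 mm long (its y), 22 mm tall, legs and crown 4 mm thick, 70 to 115 g, hollow below and open at both ends. It lies crown up on the shelf. Origin: centre of its underside, z up. Either end may go first. Two to four strips are there; an absent one reads None. May be knocked aside during the run.
- strip2: Carton-staple strip: an upside-down U of copper-coated wire, 35 mm wide (its x), 60 mm long (its y), 22 mm tall, legs and crown 4 mm thick, 70 to 115 g, hollow below and open at both ends. It lies crown up on the shelf. Origin: centre of its underside, z up. Either end may go first. Two to four strips are there; an absent one reads None. May be knocked aside during the run.
- strip3: Carton-staple strip: an upside-down U of copper-coated wire, 35 mm wide (its x), 60 mm long (its y), 22 mm tall, legs and crown 4 mm thick, 70 to 115 g, hollow below and open at both ends. It lies crown up on the shelf. Origin: centre of its underside, z up. Either end may go first. Two to four strips are there; an absent one reads None. May be knocked aside during the run.
- strip4: Carton-staple strip: an upside-down U of copper-coated wire, 35 mm wide (its x), 60 mm long (its y), 22 mm tall, legs and crown 4 mm thick, 70 to 115 g, hollow below and open at both ends. It lies crown up on the shelf. Origin: centre of its underside, z up. Either end may go first. Two to four strips are there; an absent one reads None. May be knocked aside during the run.
- carton: Closed plain cardboard carton full of spare strips, standing on the shelf: 80 mm (its x) by 56 mm (its y), 84 mm tall, 0.25 to 0.5 kg. Origin: centre of its underside, z up.
- riser: Low beech riser, fixed at the left of the shelf: board 560 mm (its x) by 165 mm (its y), top 60 mm above the shelf. Origin: below the board's centre at shelf level, z up. Three things stand on it in a row along its x axis, with one free gap about 155 mm wide.
- travel_mug: Silver aluminium travel mug with black lid, 69 mm across, 149 mm tall, on the riser. Origin: centre of its underside. Not to be touched.
- jar: Clear glass jar with twist cap, 68 mm across, 97 mm tall, on the riser. Origin: centre of its underside. Not to be touched.
- case: Orange silicone case, 64 mm (its x) by 145 mm (its y), 38 mm tall, lying across the riser. Origin: centre of its underside. Not to be touched.
- tape_roll: Roll of brown packing tape lying flat among the strips, 92 mm across, 48 mm tall, hole 72 mm across. Origin: centre of its underside. To be left alone.
- lotion: White plastic bottle standing among the strips, 52 mm across, 147 mm tall. Origin: centre of its underside. To be left alone.

How it is judged:
By the outcome, as a careful person would: the job done as asked, in the order asked, and still so for the second after the job is handed in, with the robot touching nothing.
Of strip1, strip2, strip3, strip4 only 2 to 4 are there at a start; the rules pass over those that are not, and their reading is None.
At some moment in a run one of strip1, strip2, strip3, strip4 may be knocked a few centimetres aside while the robot is not near it.
It also fails if it takes over 210 s, if anything falls off the work surface, if the arm or the gripper's body presses on something with over 40 N, if the wrist force passes 120 N, or if a joint passes its speed limit or range.

## Robot

A 7-joint arm with a two-finger parallel gripper is mounted at the origin on the work surface. World frame = base frame: x ahead of the robot, y to its left, z up, the work surface at z = 0. Lengths are in m, angles in rad, forces in N, time in s.
With the tool pointing down it reaches from about 0.4 to 0.85 m from the base axis. Payload 4.5 kg.
Tool frame: the origin (TCP) lies between the finger pads; the fingertips stand 19 mm ahead of it and the grasp point (between the pads) is the TCP; z points along the fingers, y is the direction in which the jaws open and shut (so a half turn about z gives the same grasp; the last joint's range is limited). The gripper opens to 88 mm and grips with 3 to 60 N. Pads are 18 mm wide; open, the fingers measure 123 mm over their backs; the gripper's body (75 mm by 187 mm) begins 45 mm behind the grasp point.
Start: joints at [1.244, 0.689, -0.195, 1.565, 0.157, 0.902, -0.215], TCP at [0.221, -0.585, 0.258] pointing down, gripper open.
Joint ranges: [-3.01, 3.01], [-0.46, 2.08], [-1.47, 1.51], [0.13, 2.56], [-1, 4.14], [0.04, 2.09], [-2.66, 2.66]. Speed limits (rad/s): [2.57, 2.57, 3.14, 3.14, 3.14, 3.14, 3.14].

## Interface

Orientations are given as a unit quaternion [x, y, z, w].
In Python, from plant import status, snapshot, finish_job, cut_out, tip_of gives the robot as it stands. The module is installed in compiled form; this text tells all that it offers.
- The arm moves only by the tool carry_out, never from a script. Its arguments are lists of equal length, an entry for each row: "linear": the shift along the world's x, y, z in m, a list of three; "roll": the turn about the world's z in rad. A call has 1 to 8 rows; each row is the pose to reach, as a shift and turn from the pose measured when the call began; what a row does not reach only later rows make up. A row lasts 1/12 s, in which the tool goes at most 41.7 mm and 7.16 degrees, less where a joint would pass 70% of its speed; a pose out of reach is approached as far as the arm can. A call with a gripper value outside its range is refused whole. "gripper" is the opening, from 0 (shut) to 1 (fully open), set as the call begins (left out, the last holds). The fingers move at their own pace and stop on an object; "grip_force" is the grip in N (left out, the last holds). Time passes only in rows, so rows that repeat a pose let the fingers close. It gives the time, the measured TCP pose, the force and the opening at its end, in the units of the state.
- status.get_state(): the state, without advancing time (a new reading comes with each control period).
- snapshot(name): name is "scene" or "side" or "wrist"; returns a dict with "img" (480x640x3 uint8, red, green, blue), "range_z" (480x640 float32, m along the optical axis (not along the pixel's ray), 0 where there is no reading), "fx", "fy", "cx", "cy" (pixels), "world_from_camera" (4x4, takes a point from camera to world coordinates). Camera axes: x right, y down, z forward; pixel columns grow to the right and rows downward; lengths in m; the calibration is good to about 2 mm. A picture is of the moment at which its call begins.
- finish_job(): hands the job in, once; it reports no verdict.
Trained networks look in a picture, given as the dict that the camera call returned (one of the last four; its "shot" number tells which), for a name from the list of things; names that differ only in an ending like _2 or _b are one class to them, and where a whole thing is asked for, a point or a joint stands for the part that bears it (a point fixed in the world has none). Each returns a list of dicts, best first, with "confidence" (0 to 1); they miss things now and then, are a little off and sometimes report something else, mostly with a low value. They report only what shows in the picture. A call takes as long as a camera call.
- cut_out(picture, query): "region" (480x640 bool, what is visible of it) and "pixel" ([column, row] in pixels, amid what is visible of it).
- tip_of(picture, query): "pixel" ([column, row] in pixels: a listed point, or the origin of a listed thing).
The state is a dict: "clock": time; "q": joint angles; "qd": joint speeds; "joint_torque": joint torques, N m; "tool_pos": TCP position; "eef_rot": TCP orientation; "contact_force": force on the tool from outside, world axes, zero at the start; "moment": the same for the moment, N m; "opening": opening from 0.0 (shut) to 1.0 (fully open).
Only numpy, scipy, OpenCV 4.12 (cv2) and the standard library are available. Lean on these libraries where they do the work, as an engineer would, in place of code of your own. Each camera call takes 0.05 s, during which the arm holds its last target.

## Working session

There is one attempt and no reset: what is moved stays moved. The work goes in short steps, Python scripts to look and compute and a tool call to move; the robot and the scene stay as the last step left them, time stands still between calls to the robot, and variables do not carry over. Pictures are saved under pics/ and viewed, and the job is handed in when it is done.

Besides the shell and the picture viewer there is one more tool, called after "Call:" as name([rows], argument=value, ...), one row to a line, values as JSON. carry_out: Moves the arm, as the interface text tells. Its arguments: {"type":"object","properties":{"linear":{"type":"array"},"roll":{"type":"array"},"gripper":{"type":"number"},"grip_force":{"type":"number"}},"required":["linear","roll"]}

```bash
mkdir -p pics; ls
cat > h.py <<'E'
import numpy as np, cv2
from plant import status, snapshot, finish_job, cut_out, tip_of
def save(p,n,marks=()):
    im=cv2.cvtColor(p["img"],cv2.COLOR_RGB2BGR).copy()
    for (u,v,t) in marks:
        cv2.circle(im,(int(u),int(v)),3,(0,0,255),-1); cv2.putText(im,t,(int(u)+4,int(v)-4),0,0.4,(255,0,255),1)
    cv2.imwrite("pics/"+n,im)
def cloud(p):
    z=p["range_z"]; v,u=np.mgrid[0:480,0:640]
    P=np.stack([(u-p["cx"])/p["fx"]*z,(v-p["cy"])/p["fy"]*z,z,np.ones_like(z)],-1)
    W=P@np.array(p["world_from_camera"]).T
    W=W[...,:3]; W[z<=0]=np.nan
    return W
def ray(p,px,h):
    T=np.array(p["world_from_camera"]); d=T[:3,:3]@np.array([(px[0]-p["cx"])/p["fx"],(px[1]-p["cy"])/p["fy"],1])
    o=T[:3,3]; return o+d*(h-o[2])/d[2]
E
python3 - <<'E'
from h import *
s=status.get_state(); print({k:np.round(v,3) for k,v in s.items()})
for n in ["scene","side","wrist"]:
    p=snapshot(n); save(p,n+"0.png"); print(n,p["fx"],np.round(p["world_from_camera"],3).tolist())
E
```

```text
pics
{'clock': np.float64(0.0), 'q': array([ 1.244,  0.69 , -0.194,  1.566,  0.157,  0.902, -0.215]), 'qd': array([ 0.   , -0.002, -0.   ,  0.001,  0.001,  0.   , -0.   ]), 'joint_torque': array([ 1.0000e-03, -5.2756e+01, -1.2670e+00, -1.5343e+01, -5.3000e-02,
        7.0000e-03,  0.0000e+00]), 'tool_pos': array([ 0.22 , -0.584,  0.257]), 'eef_rot': array([ 0.984,  0.179, -0.   , -0.001]), 'contact_force': array([0.921, 0.159, 0.641]), 'moment': array([-0.038,  0.028, -0.018]), 'opening': np.float64(0.998)}
scene 468.40107968511836 [[-0.101, 0.735, -0.67, 1.138], [0.995, 0.07, -0.073, 0.137], [-0.007, -0.674, -0.738, 0.808], [0.0, 0.0, 0.0, 1.0]]
side 582.5711915322213 [[-0.872, -0.351, 0.341, -0.005], [-0.489, 0.604, -0.629, 0.971], [0.015, -0.715, -0.699, 1.065], [0.0, 0.0, 0.0, 1.0]]
wrist 367.3757510246838 [[0.353, -0.888, -0.295, 0.297], [-0.936, -0.335, -0.11, -0.555], [-0.002, 0.315, -0.949, 0.385], [0.0, 0.0, 0.0, 1.0]]
```

View pics/scene0.png

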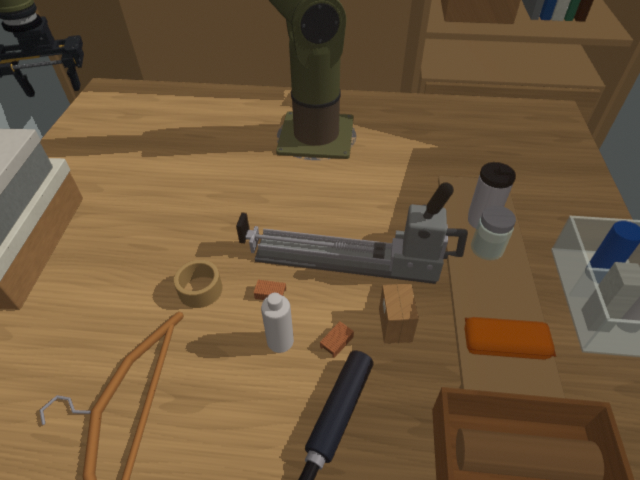

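View pics/side0.png

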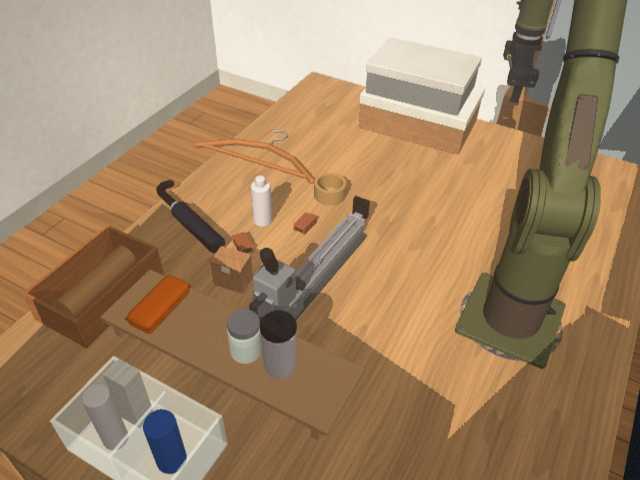

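Run:
```python
from h import *
names=["stapler","channel","rail_tab","follower_face","strip1","carton","riser","travel_mug","jar","case","tape_roll","lotion"]
for n in ["scene","side"]:
    p=snapshot(n); W=cloud(p); m=[]
    for q in names:
        for r in tip_of(p,q)[:5]:
            u,v=r["pixel"]; print(n,"tip",q,round(r["confidence"],2),np.round([u,v],0), W[int(v)%480,int(u)%640].round(3))
            if r["confidence"]>.3: m.append((u,v,q))
        for r in cut_out(p,q)[:5]:
            R=r["region"]; w=W[R]; w=w[~np.isnan(w[:,0])]
            if len(w): print(n,"cut",q,round(r["confidence"],2),np.round(r["pixel"],0),R.sum(),np.percentile(w,[2,50,98],axis=0).round(3).tolist())
    save(p,n+"_m.png",m)
```

```text
scene tip stapler 0.63 [324. 256.] [0.484 0.069 0.035]
scene cut stapler 0.44 [199. 276.] 1593 [[0.537, -0.224, 0.002], [0.583, -0.182, 0.036], [0.623, -0.139, 0.051]]
scene tip channel 0.89 [319. 244.] [0.46  0.058 0.047]
scene tip channel 0.73 [386. 250.] [0.45  0.204 0.031]
scene tip channel 0.43 [279. 341.] [0.709 0.01  0.049]
scene cut channel 0.67 [381. 245.] 9497 [[0.432, -0.106, 0.006], [0.483, 0.195, 0.045], [0.511, 0.345, 0.227]]
scene cut channel 0.62 [266. 289.] 457 [[0.555, -0.066, 0.0], [0.575, -0.042, 0.023], [0.59, -0.005, 0.026]]
scene cut channel 0.55 [492. 185.] 1754 [[0.126, 0.379, 0.003], [0.392, 0.4, 0.178], [0.406, 0.452, 0.21]]
scene tip rail_tab 0.55 [245. 227.] [ 0.45  -0.105  0.074]
scene cut rail_tab 0.65 [286. 242.] 1275 [[0.427, -0.117, 0.003], [0.46, -0.022, 0.048], [0.482, 0.196, 0.094]]
scene tip follower_face 0.88 [384. 249.] [0.466 0.198 0.052]
scene cut follower_face 0.88 [379. 249.] 174 [[0.454, 0.175, 0.038], [0.473, 0.187, 0.051], [0.484, 0.199, 0.063]]
scene cut follower_face 0.16 [267. 289.] 451 [[0.555, -0.063, 0.004], [0.574, -0.039, 0.023],
[... 3848 characters left out ...]
.086]]
side tip jar 0.68 [247. 350.] [0.432 0.439 0.108]
side tip jar 0.53 [328. 191.] [ 0.565 -0.147  0.045]
side tip jar 0.35 [304. 226.] [ 0.567 -0.013  0.02 ]
side cut jar 0.55 [244. 339.] 1570 [[0.421, 0.389, 0.064], [0.443, 0.43, 0.14], [0.481, 0.448, 0.159]]
side cut case 0.75 [158. 306.] 1874 [[0.648, 0.355, 0.067], [0.67, 0.429, 0.095], [0.708, 0.489, 0.1]]
side tip tape_roll 0.67 [324. 194.] [ 0.574 -0.141  0.039]
side cut tape_roll 0.85 [328. 186.] 932 [[0.533, -0.226, -0.002], [0.576, -0.173, 0.029], [0.618, -0.135, 0.05]]
side tip lotion 0.55 [261. 219.] [0.672 0.028 0.029]
side cut lotion 0.58 [261. 201.] 952 [[0.657, -0.13, -0.003], [0.673, 0.021, 0.08], [0.782, 0.033, 0.146]]
```

Two strips are visible: one at (270,292) and one at (337,338) in the scene view. The rail tab is at (243,228), and the free gap on the riser lies between the jar and the orange case. Next I fit the geometry.

```bash
cat >> h.py <<'E'
def rect(P):
    P=P[~np.isnan(P[:,0])]
    r=cv2.minAreaRect((P[:,:2]*1000).astype(np.float32)); 
    b=cv2.boxPoints(r); e=b[1]-b[0]; f=b[2]-b[1]
    if np.hypot(*e)<np.hypot(*f): e,f=f,e
    return np.round(r[0],1),np.round([np.hypot(*e),np.hypot(*f)],1),round(float(np.degrees(np.arctan2(e[1],e[0])))%180,1)
def box(W,lo,hi):
    P=W.reshape(-1,3); P=P[~np.isnan(P[:,0])]
    return P[np.all((P>lo)&(P<hi),axis=1)]
E
python3 - <<'E'
from h import *
W={n:cloud(snapshot(n)) for n in ["scene","side"]}
W["both"]=np.concatenate([W["scene"].reshape(-1,3),W["side"].reshape(-1,3)])
B={"stripA":([.53,-.075,.017],[.61,.01,.03]),"stripB":([.625,.07,.017],[.72,.16,.03]),
"cartonTop":([.56,.18,.08],[.69,.275,.095]),"riserTop":([.15,.3,.055],[.85,.52,.065]),"case":([.62,.32,.07],[.74,.51,.105]),
"jar":([.41,.36,.14],[.51,.47,.165]),"mug":([.32,.36,.19],[.41,.47,.215]),"tab":([.4,-.14,.06],[.5,-.08,.1]),"tape":([.5,-.25,.04],[.65,-.11,.055]),"lotion":([.63,-.04,.03],[.74,.06,.1]),
"tower":([.35,.19,.13],[.55,.33,.162])}
for k,(lo,hi) in B.items():
    for n in W:
        P=box(W[n],lo,hi)
        if len(P)>5: print(k,n,len(P),*rect(P), "z",np.percentile(P[:,2],[5,50,95]).round(3))
# anything strip height elsewhere
P=box(W["both"],[.3,-.4,.012],[.9,.33,.03])
H=np.zeros((150,170),np.uint8)
for x,y,z in P: H[int((x-.25)/.005),int((y+.45)/.005)]=255
n,l,s,c=cv2.connectedComponentsWithStats(H)
for i in range(1,n):
    if s[i,4]>6: print("cc",(c[i][::-1]*.005+[.25,-.45]).round(3),s[i].tolist())
# stapler wall cross-section
P=box(W["both"],[.39,-.09,.03],[.53,.17,.07])
for y in np.arange(-.08,.16,.04):
    Q=P[(abs(P[:,1]-y)<.006)&(P[:,2]>.0385)&(P[:,2]<.0455)]; print(round(y,2),np.percentile(Q[:,0],[1,10,50,90,99]).round(4))
E
```

```text
stripA scene 398 [571.7 -34.5] [60.8 38.6] 86.4 z [0.02  0.023 0.025]
stripA side 205 [572.  -32.3] [65.2 37.2] 87.7 z [0.018 0.021 0.024]
stripA both 603 [571.6 -32.3] [65.2 38.8] 87.7 z [0.018 0.022 0.025]
stripB scene 551 [679.8 123.5] [61.3 60. ] 145.5 z [0.02  0.023 0.025]
stripB side 252 [679.7 132.1] [79.9 67.3] 66.3 z [0.018 0.02  0.025]
stripB both 803 [685.6 132.3] [80.5 68.2] 54.3 z [0.018 0.022 0.025]
cartonTop scene 1117 [624.  225.9] [82.5 57.2] 7.9 z [0.082 0.085 0.087]
cartonTop side 551 [623.2 228.9] [82.5 58.5] 7.4 z [0.08  0.083 0.086]
cartonTop both 1668 [623.5 227.7] [82.9 60.9] 7.4 z [0.081 0.084 0.087]
riserTop scene 11931 [531.9 403.1] [627.6 213.5] 2.1 z [0.058 0.061 0.063]
riserTop side 12835 [536.1 406.6] [628.3 219.5] 0.6 z [0.056 0.059 0.062]
riserTop both 24766 [534.8 410.2] [629.7 219.8] 179.9 z [0.056 0.06  0.063]
case scene 3159 [681.8 415.2] [146.8  64.3] 90.1 z [0.077 0.097 0.1  ]
case side 1847 [678.8 417. ] [146.3  65.7] 90.0 z [0.075 0.095 0.099]
case both 5006 [680. 416.] [148.4  68. ] 90.0 z [0.077 0.096 0.1  ]
jar scene 786 [455.4 412.8] [63.5
[... 1188 characters left out ...]
0.133 0.157 0.161]
cc [0.462 0.062] [70, 33, 84, 20, 695]
cc [0.428 0.237] [134, 35, 9, 2, 14]
cc [ 0.574 -0.182] [44, 56, 20, 19, 137]
cc [ 0.57  -0.036] [76, 60, 15, 9, 113]
cc [0.62 0.23] [128, 65, 15, 19, 88]
cc [0.67  0.112] [106, 77, 14, 15, 113]
cc [ 0.785 -0.255] [12, 78, 40, 52, 453]
cc [0.68  0.011] [86, 81, 11, 11, 41]
cc [0.788 0.151] [112, 91, 16, 39, 83]
cc [0.833 0.293] [147, 107, 9, 23, 65]
cc [0.867 0.318] [153, 120, 2, 8, 13]
-0.08 [0.4236 0.4293 0.4511 0.4677 0.4746]
-0.04 [0.4249 0.4273 0.455  0.4776 0.4797]
0.0 [0.4271 0.4296 0.4562 0.4797 0.4815]
0.04 [0.4299 0.432  0.4552 0.4815 0.4834]
0.08 [0.4326 0.4338 0.4605 0.484  0.486 ]
0.12 [0.4342 0.436  0.4612 0.4866 0.4876]
```

Run:
```python
from h import *
pc={n:snapshot(n) for n in ["scene","side"]}
W={n:cloud(pc[n]) for n in pc}
for n in W:
    for r in cut_out(pc[n],"strip1")[:4]:
        P=W[n][r["region"]]; P=P[(P[:,2]>.015)&(P[:,2]<.03)]
        print(n,round(r["confidence"],2),*rect(P))
B=np.concatenate([w.reshape(-1,3) for w in W.values()])
a=np.array([.0537,1]);a/=np.linalg.norm(a); b=np.array([a[1],-a[0]]); o=np.array([.4545,0])
B=box(B,[.38,-.15,.005],[.55,.4,.25]); D=B[:,:2]-o; s=D@a; x=D@b
for s0 in np.arange(-.13,.36,.01):
    m=(abs(s-s0)<.005)&(abs(x)<.024); m2=(abs(s-s0)<.005)&(abs(x)<.015)
    if m.sum()>3: print(round(s0,3),np.percentile(B[m,2],[5,50,95]).round(3), np.percentile(B[m2,2],[50,95]).round(3) if m2.sum()>3 else '')
m=(B[:,2]>.08)&(B[:,2]<.15)&(s>.1); print("tower s",np.percentile(s[m],[0,1,3,50,97,99,100]).round(4),"x",np.percentile(x[m],[1,3,50,97,99]).round(4))
m=(B[:,2]>.152)&(B[:,2]<.165)&(s>.1);print("towertop s",np.percentile(s[m],[0,1,3,50,97,99,100]).round(4),"x",np.percentile(x[m],[1,3,50,97,99]).round(4))
m=(B[:,2]>.053)&(B[:,2]<.061)&(s>.1)&(s<.26);print("throat s",np.percentile(s[m],[0,1,3,50,97,99,100]).round(4))
m=(B[:,2]>.036)&(B[:,2]<.045)&(abs(x)>.02)&(abs(x)<.025);print("walls s",np.percentile(s[m],[0,1,3,50,97,99,100]).round(4))
m=(B[:,2]>.065)&(B[:,2]<.09)&(s<-.08);print("tab s",np.percentile(s[m],[0,1,3,50,97,99,100]).round(4),np.percentile(x[m],[1,99]))
p=pc["side"]
for n in pc:
    for r in tip_of(pc[n],"channel")[:2]: q=ray(pc[n],r["pixel"],.03); print("chan",n,q.round(4),r["confidence"])
    for r in tip_of(pc[n],"rail_tab")[:1]: print("tab",n,ray(pc[n],r["pixel"],.08).round(4))
for n,c in (("scene",(190,180,300,160)),("side",(220,160,180,160))):
    u,v,w,h=c; im=pc[n]["img"][v:v+h,u:u+w]; cv2.imwrite(f"pics/crop_{n}.png",cv2.resize(cv2.cvtColor(im,cv2.COLOR_RGB2BGR),None,fx=2.6,fy=2.6,interpolation=2))
```

```text
scene 0.93 [572.5 -34.2] [60.7 37.1] 87.3
scene 0.71 [674.1 113.2] [60.3 36.3] 144.3
scene 0.44 [0. 0.] [0. 0.] 0.0
side 0.85 [672.7 115.6] [69.8 36.2] 146.0
side 0.58 [572.3 -30.5] [63.3 37.4] 87.5
-0.12 [0.047 0.089 0.094] [0.092 0.095]
-0.11 [0.044 0.074 0.094] [0.078 0.095]
-0.1 [0.043 0.058 0.09 ] [0.053 0.09 ]
-0.09 [0.017 0.042 0.05 ] [0.044 0.05 ]
-0.08 [0.011 0.04  0.048] [0.044 0.049]
-0.07 [0.026 0.034 0.046] [0.032 0.047]
-0.06 [0.026 0.034 0.047] [0.032 0.048]
-0.05 [0.026 0.036 0.047] [0.032 0.048]
-0.04 [0.027 0.033 0.048] [0.032 0.048]
-0.03 [0.028 0.036 0.046] [0.032 0.048]
-0.02 [0.027 0.033 0.047] [0.031 0.049]
-0.01 [0.028 0.035 0.047] [0.033 0.048]
-0.0 [0.026 0.033 0.047] [0.032 0.047]
0.01 [0.026 0.034 0.047] [0.031 0.047]
0.02 [0.026 0.034 0.047] [0.032 0.048]
0.03 [0.026 0.033 0.048] [0.032 0.048]
0.04 [0.027 0.034 0.047] [0.032 0.048]
0.05 [0.026 0.035 0.047] [0.031 0.048]
0.06 [0.026 0.034 0.047] [0.032 0.048]
0.07 [0.027 0.033 0.046] [0.032 0.048]
0.08 [0.027 0.034 0.047] [0.032 0.048]
0.09 [0.027 0.036 0.047] [0.033 0.049]
0.1 [0.028 0.038 0.049] [0.042 0
[... 848 characters left out ...]
101 0.13 ]
0.33 [0.051 0.063 0.131] [0.122 0.132]
0.34 [0.059 0.068 0.132] [0.117 0.133]
0.35 [0.06  0.102 0.133] [0.107 0.133]
tower s [0.2362 0.2367 0.2387 0.3116 0.3955 0.399  0.4011] x [-0.09   -0.0843  0.0038  0.0356  0.0374]
towertop s [0.2365 0.2379 0.2406 0.2879 0.3968 0.3991 0.4006] x [-0.0856 -0.0745 -0.0027  0.0341  0.0363]
throat s [0.1664 0.1813 0.1828 0.224  0.2567 0.2585 0.2594]
walls s [-0.1177 -0.106  -0.086   0.0536  0.1999  0.2085  0.2139]
tab s [-0.1194 -0.1187 -0.1171 -0.1061 -0.1018 -0.1004 -0.0984] [-0.02308352  0.02267108]
chan scene [0.4562 0.0563 0.03  ] 0.69
tab scene [ 0.453  -0.1056  0.08  ]
chan side [0.459  0.0858 0.03  ] 0.64
tab side [ 0.449  -0.1126  0.08  ]
```

View pics/crop_scene.png

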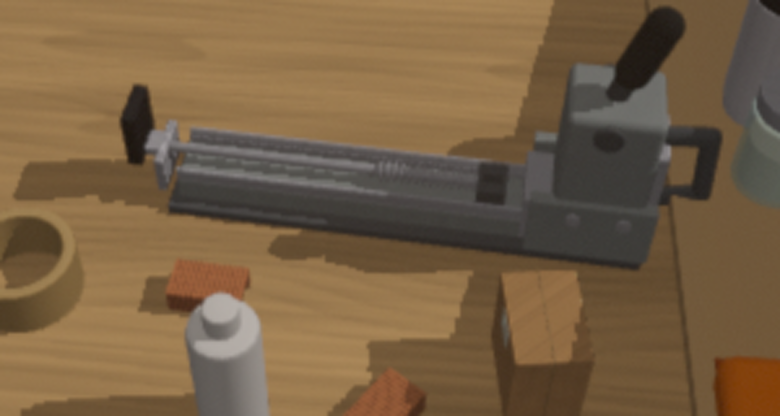

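View pics/crop_side.png

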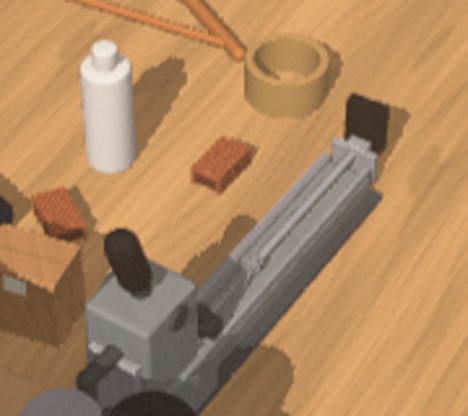

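The scene fits together. Strip A is at (0.572,-0.034) at 87°, and strip B at (0.674,0.114) at 145°. The stapler axis heads 86.9°, with the rail about 8 mm out. Next I move above the tab.

Call:
carry_out([
  [0.1,0.2,0],
  [0.1,0.2,0],
  [0.15,0.3,-0.03],
  [0.15,0.3,-0.03],
  [0.228,0.474,-0.05],
  [0.228,0.474,-0.05],
  [0.228,0.474,-0.05],
  [0.228,0.474,-0.05],
], roll=[0,-0.1,-0.2,-0.3,-0.413,-0.413,-0.413,-0.413], gripper=1, grip_force=40)

```text
clock: 3.82
tool_pos: [0.3664, -0.2848, 0.2295]
eef_rot: [1.0, -0.026, 0.0, 0.0]
contact_force: [0.9, -0.2, -0.4]
opening: 0.998
```

Call:
carry_out([
  [0.082,0.174,-0.03],
  [0.082,0.174,-0.03],
  [0.082,0.174,-0.03],
  [0.082,0.174,-0.03],
  [0.082,0.174,-0.03],
  [0.082,0.174,-0.03],
  [0.082,0.174,-0.03],
  [0.082,0.174,-0.03],
], roll=[0,0,0,0,0,0,0,0])

```text
clock: 4.48
tool_pos: [0.4481, -0.1114, 0.1996]
eef_rot: [1.0, -0.026, 0.0, 0.001]
contact_force: [0.2, -0.5, 0.6]
opening: 1.001
```

Run:
```python
from h import *
s=status.get_state();print(s["tool_pos"].round(4),s["eef_rot"].round(4),s["q"].round(2))
p=snapshot("wrist"); save(p,"w1.png"); W=cloud(p)
P=box(W,[.4,-.14,.065],[.5,-.08,.1]); print(rect(P))
```

```text
[ 0.4481 -0.1114  0.1996] [ 9.996e-01 -2.650e-02  3.000e-04  6.000e-04] [ 0.13  0.58  0.02  2.11 -0.02  0.45 -1.46]
(array([ 449. , -112.1]), array([43.7, 13.9], dtype=float32), 176.8)
```

View pics/w1.png

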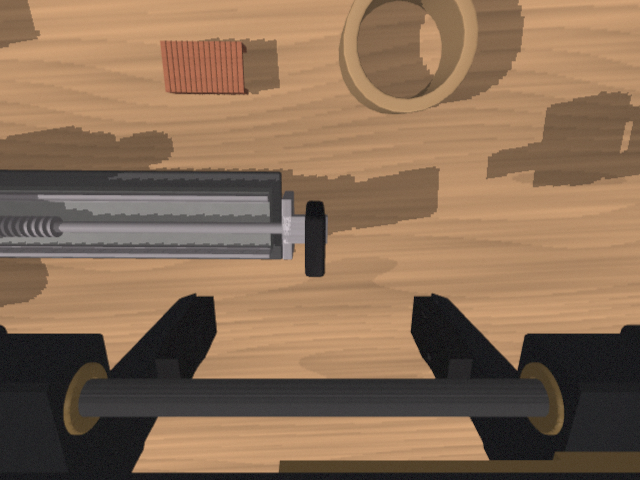

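The wrist view confirms the tab at (315,238), which is (0.449,-0.112) in the world, 44 x 14 mm. I'll descend and grip it.

Call:
carry_out([
  [0.001,-0.001,-0.04],
  [0.001,-0.001,-0.08],
  [0.001,-0.001,-0.1],
  [0.001,-0.001,-0.1155],
  [0.001,-0.001,-0.1155],
  [0.001,-0.001,-0.1155],
], roll=[0,0,0,0,0,0])

```text
clock: 5.03
tool_pos: [0.4481, -0.1147, 0.0841]
eef_rot: [1.0, -0.029, -0.0, 0.001]
contact_force: [-0.1, -0.2, 0.7]
opening: 0.996
```

Call:
carry_out([
  [0,0,0],
  [0,0,0],
  [0,0,0],
  [0,0,0],
  [0,0,0],
  [0,0,0],
  [0,0,0],
  [0,0,0],
], roll=[0,0,0,0,0,0,0,0], gripper=0, grip_force=40)

```text
clock: 5.7
tool_pos: [0.4482, -0.1146, 0.0842]
eef_rot: [1.0, -0.029, -0.0, 0.001]
contact_force: [0.7, -0.1, 0.7]
opening: 0.42
```

Call:
carry_out([
  [0,0,0],
  [0,0,0],
  [0,0,0],
  [0,0,0],
  [0,0,0],
  [0,0,0],
  [0,0,0],
  [0,0,0],
], roll=[0,0,0,0,0,0,0,0])

```text
clock: 6.37
tool_pos: [0.4482, -0.1135, 0.0841]
eef_rot: [1.0, -0.028, -0.0, 0.0]
contact_force: [0.8, 5.4, -0.0]
opening: 0.157
```

Call:
carry_out([
  [-0.001,-0.02,0],
  [-0.003,-0.05,0],
  [-0.0043,-0.08,0],
  [-0.006,-0.11,0],
  [-0.0075,-0.14,0],
  [-0.009,-0.17,0],
  [-0.0107,-0.2,0],
  [-0.0118,-0.22,0],
], roll=[0,0,0,0,0,0,0,0])

```text
clock: 7.03
tool_pos: [0.4351, -0.3332, 0.0841]
eef_rot: [1.0, -0.028, -0.002, -0.001]
contact_force: [-0.6, 8.7, 6.3]
opening: 0.156
```

Call:
carry_out([
  [-0.0005,-0.01,0],
  [-0.001,-0.02,0],
  [-0.0016,-0.028,0],
  [-0.0016,-0.028,0],
  [-0.0016,-0.028,0],
  [-0.0016,-0.028,0],
], roll=[0,0,0,0,0,0])

```text
clock: 7.53
tool_pos: [0.4333, -0.3617, 0.0841]
eef_rot: [1.0, -0.029, -0.002, -0.001]
contact_force: [1.2, 1.4, 1.1]
opening: 0.154
```

Call:
carry_out([
  [-0.0003,-0.005,0],
  [-0.0005,-0.008,0],
  [-0.0005,-0.01,0],
  [-0.0005,-0.01,0],
  [-0.0005,-0.01,0],
], roll=[0,0,0,0,0])

```text
clock: 7.95
tool_pos: [0.433, -0.368, 0.0841]
eef_rot: [1.0, -0.027, -0.002, -0.004]
contact_force: [0.4, 9.9, 6.2]
opening: 0.155
```

Call:
carry_out([
  [-0.0003,-0.006,0],
  [-0.0003,-0.006,0],
  [-0.0003,-0.006,0],
  [-0.0003,-0.006,0],
], roll=[0,0,0,0])

```text
clock: 8.28
tool_pos: [0.433, -0.3681, 0.084]
eef_rot: [1.0, -0.026, -0.004, -0.008]
contact_force: [0.1, 14.0, 8.3]
opening: 0.156
```

The rail has reached its stop: the tab no longer moves and the force rises. I'll release it and rise.

Call:
carry_out([
  [0,0,0],
  [0,0,0],
  [0,0,0],
  [0,0,0],
  [0,0,0],
  [0,0,0],
], roll=[0,0,0,0,0,0], gripper=0.6)

```text
clock: 8.78
tool_pos: [0.4327, -0.3689, 0.084]
eef_rot: [1.0, -0.026, -0.004, -0.007]
contact_force: [-0.2, 0.2, 0.1]
opening: 0.581
```

Call:
carry_out([
  [0,0,0.03],
  [0,0,0.06],
  [0,0,0.1],
  [0,0,0.14],
  [0,0,0.14],
], roll=[0,0,0,0,0])

```text
clock: 9.2
tool_pos: [0.436, -0.3718, 0.2311]
eef_rot: [1.0, -0.027, 0.002, -0.003]
contact_force: [-0.3, 0.3, 0.2]
opening: 0.603
```

```bash
cat > look.py <<'E'
from h import *
import sys
tag=sys.argv[1]
pc={n:snapshot(n) for n in ["scene","side"]}
for n in pc:
    W=cloud(pc[n]); m=[]
    for r in cut_out(pc[n],"strip1")[:5]:
        P=W[r["region"]]; P=P[(P[:,2]>.015)&(P[:,2]<.03)]
        if len(P)>30: print(n,round(r["confidence"],2),*rect(P))
        m.append((*r["pixel"],"s"))
    save(pc[n],f"{n}_{tag}.png",m)
s=status.get_state();print(s["clock"],s["tool_pos"].round(4),s["eef_rot"].round(4),s["q"].round(2))
E
python3 look.py 2
```

```text
scene 0.71 [572.8 -34.5] [61.3 38.2] 86.5
scene 0.69 [672.9 114.1] [61.8 36.8] 143.8
side 0.82 [572.4 -33.1] [65.4 38. ] 90.0
side 0.72 [672.7 116.2] [65.4 36.1] 146.6
9.4 [ 0.4319 -0.3686  0.2231] [ 0.9996 -0.0262 -0.0045 -0.0076] [ 0.7   0.66 -0.12  1.77  0.1   0.74 -1.1 ]
```

View pics/scene_2.png

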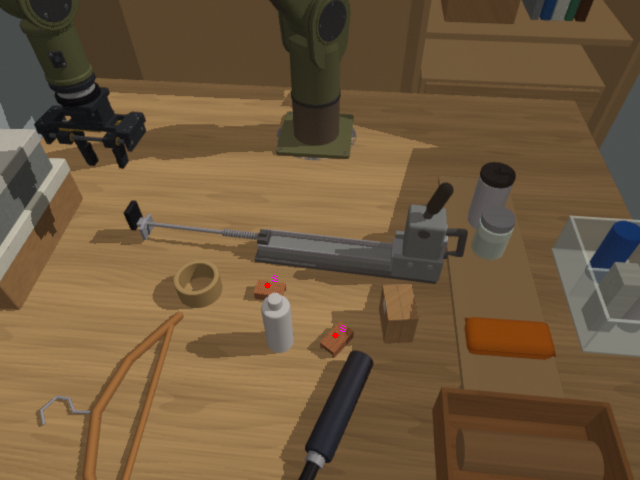

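The rail is drawn out: the tab shows at (133,215) and the follower at (263,238). Both strips are unmoved. Next I turn and go above strip A.

Call:
carry_out([
  [0.02,0.04,0],
  [0.04,0.08,0],
  [0.05,0.12,0],
  [0.07,0.16,0],
  [0.09,0.2,0],
  [0.11,0.24,0],
  [0.125,0.28,0],
  [0.1395,0.3166,-0.01],
], roll=[-0.12,-0.24,-0.36,-0.48,-0.6,-0.72,-0.84,-0.96])

```text
clock: 10.07
tool_pos: [0.5667, -0.063, 0.2147]
eef_rot: [0.873, -0.487, -0.001, -0.008]
contact_force: [-1.0, -0.8, -0.8]
opening: 0.603
```

Call:
carry_out([
  [0.01,0.02,-0.01],
  [0.01,0.02,-0.01],
  [0.01,0.02,-0.01],
  [0.01,0.02,-0.01],
  [0.01,0.02,-0.01],
  [0.01,0.02,-0.01],
  [0.01,0.02,-0.01],
  [0.01,0.02,-0.01],
], roll=[-0.12,-0.24,-0.36,-0.48,-0.6,-0.6,-0.6,-0.6])

```text
clock: 10.73
tool_pos: [0.576, -0.0428, 0.2036]
eef_rot: [-0.691, 0.723, -0.001, 0.007]
contact_force: [0.6, 1.2, 0.1]
opening: 0.599
```

```bash
cat > wl.py <<'E'
from h import *
import sys
s=status.get_state();e=s["eef_rot"]; print(s["clock"],s["tool_pos"].round(4),e.round(4),"tooly deg",round(np.degrees(2*np.arctan2(e[1],e[0]))-90,2),"q7",s["q"][6].round(2))
p=snapshot("wrist"); W=cloud(p); save(p,f"w_{sys.argv[1]}.png")
for r in cut_out(p,"strip1")[:4]:
    P=W[r["region"]]; P=P[~np.isnan(P[:,0])]; z=np.percentile(P[:,2],85); P=P[abs(P[:,2]-z)<.006]
    print(round(r["confidence"],2),np.round(r["pixel"]),"z",z.round(4),*rect(P))
E
python3 wl.py 3
```

```text
10.7333 [ 0.576  -0.0428  0.2036] [-0.6913  0.7226 -0.0011  0.0072] tooly deg 177.47 q7 -2.64
0.61 [318. 227.] z 0.0233 [572.7 -34.2] [60.4 34.6] 86.8
0.56 [249. 370.] z 0.0227 [649.9 116.4] [17.2 14.3] 151.9
```

View pics/w_3.png

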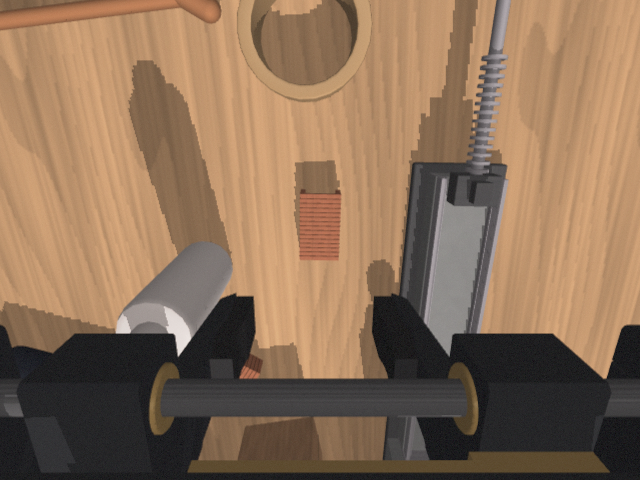

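The joint-7 angle is near its limit, so I'll turn the wrist back by half a turn, which gives the same grasp.

Call:
carry_out([
  [0,0,0],
  [0,0,0],
  [0,0,0],
  [0,0,0],
  [0,0,0],
  [0,0,0],
  [0,0,0],
  [0,0,0],
], roll=[0.12,0.24,0.36,0.48,0.6,0.72,0.84,0.96])

```text
clock: 11.5
tool_pos: [0.5764, -0.0433, 0.2045]
eef_rot: [0.948, -0.319, -0.002, -0.008]
contact_force: [-0.0, 0.6, 0.6]
opening: 0.599
```

Call:
carry_out([
  [0,0,0],
  [0,0,0],
  [0,0,0],
  [0,0,0],
  [0,0,0],
  [0,0,0],
  [0,0,0],
  [0,0,0],
], roll=[0.12,0.24,0.36,0.48,0.6,0.72,0.84,0.96])

```text
clock: 12.17
tool_pos: [0.5766, -0.0438, 0.205]
eef_rot: [0.987, 0.158, -0.005, -0.006]
contact_force: [-0.1, -1.0, -0.1]
opening: 0.599
```

Call:
carry_out([
  [0,0,0],
  [0,0,0],
  [0,0,0],
  [0,0,0],
  [0,0,0],
  [0,0,0],
  [0,0,0],
  [0,0,0],
], roll=[0.12,0.24,0.36,0.48,0.6,0.72,0.84,0.96])

```text
clock: 12.83
tool_pos: [0.5769, -0.0444, 0.2055]
eef_rot: [0.801, 0.598, -0.007, -0.003]
contact_force: [-0.2, -1.2, -0.6]
opening: 0.601
```

```bash
python3 wl.py 4
```

```text
12.8333 [ 0.5769 -0.0444  0.2055] [ 0.8011  0.5985 -0.0067 -0.0027] tooly deg -16.48 q7 -0.56
0.95 [309. 207.] z 0.0233 [573.3 -33.6] [60.4 35.2] 86.7
0.62 [393.   7.] z 0.0229 [673.7  93.8] [39.6 10.7] 161.5
```

Call:
carry_out([
  [-0.005,-0.0076,-0.03],
  [-0.005,-0.0076,-0.07],
  [-0.005,-0.0076,-0.1],
  [-0.005,-0.0076,-0.12],
  [-0.005,-0.0076,-0.12],
  [-0.005,-0.0076,-0.12],
], roll=[0.11,0.231,0.231,0.231,0.231,0.231], gripper=0.65)

```text
clock: 13.43
tool_pos: [0.5715, -0.0521, 0.0851]
eef_rot: [0.729, 0.684, -0.007, -0.003]
contact_force: [0.4, 0.3, -0.3]
opening: 0.651
```

```bash
python3 wl.py 5
```

```text
13.4333 [ 0.5715 -0.0521  0.0851] [ 0.7294  0.684  -0.0074 -0.0028] tooly deg -3.68 q7 -0.47
0.64 [316. 239.] z 0.0232 [573.1 -33.6] [60.4 35.4] 86.5
0.39 [ 89. 320.] z 0.0515 [451.8 -61.3] [35.6 16.8] 179.9
```

View pics/w_5.png

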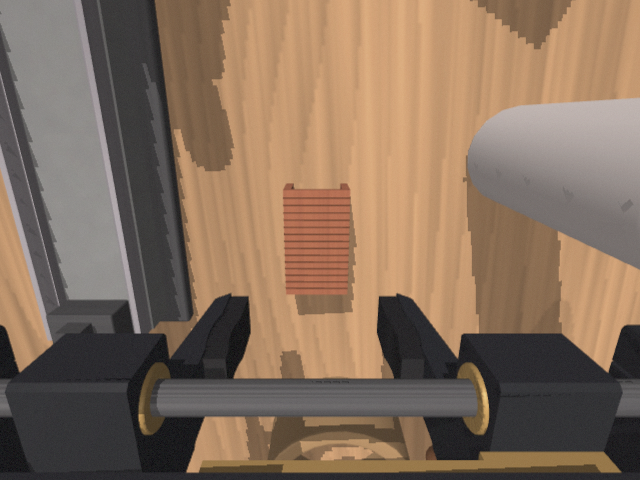

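Call:
carry_out([
  [0.0005,0,-0.03],
  [0.0005,0,-0.045],
  [0.0005,0,-0.052],
  [0.0005,0,-0.052],
  [0.0005,0,-0.052],
], roll=[0,0,0,0,0])

```text
clock: 13.95
tool_pos: [0.5743, -0.0519, 0.0361]
eef_rot: [0.729, 0.684, -0.005, -0.001]
contact_force: [0.1, 0.1, 0.3]
opening: 0.651
```

Call:
carry_out([
  [0,0,0],
  [0,0,0],
  [0,0,0],
  [0,0,0],
  [0,0,0],
  [0,0,0],
  [0,0,0],
  [0,0,0],
], roll=[0,0,0,0,0,0,0,0], gripper=0, grip_force=20)

```text
clock: 14.62
tool_pos: [0.5744, -0.052, 0.0368]
eef_rot: [0.729, 0.684, -0.005, -0.001]
contact_force: [-1.0, -0.2, 6.6]
opening: 0.39
```

Call:
carry_out([
  [0,0,0.003],
  [0,0,0.01],
  [0,0,0.03],
  [0,0,0.06],
  [0,0,0.06],
], roll=[0,0,0,0,0])

```text
clock: 15.03
tool_pos: [0.5773, -0.0519, 0.1014]
eef_rot: [0.73, 0.684, -0.002, 0.002]
contact_force: [0.2, 0.2, -0.8]
opening: 0.392
```

```bash
python3 wl.py 6
```

```text
15.0333 [ 0.5773 -0.0519  0.1014] [ 0.7295  0.6839 -0.0023  0.002 ] tooly deg -3.7 q7 -0.46
0.76 [313. 275.] z 0.0876 [577.7 -33.5] [60.9 35.3] 87.7
```

View pics/w_6.png

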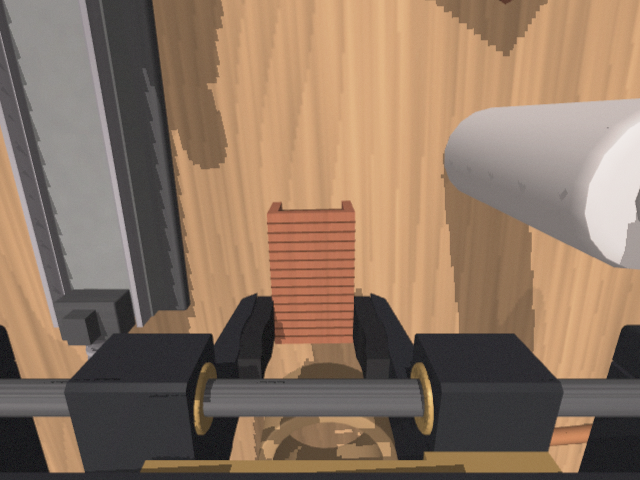

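The strip is held, with its crown up about 14 mm below the TCP. I'll lift it and carry it over the channel.

Call:
carry_out([
  [-0.003,0,0.04],
  [-0.03,0.02,0.06],
  [-0.06,0.06,0.06],
  [-0.09,0.1,0.06],
  [-0.116,0.14,0.06],
  [-0.116,0.169,0.06],
  [-0.116,0.169,0.06],
  [-0.116,0.169,0.06],
], roll=[0,0,0,0,0,0,0,0])

```text
clock: 15.8
tool_pos: [0.4579, 0.1211, 0.1577]
eef_rot: [0.727, 0.687, -0.004, -0.001]
contact_force: [-0.0, -0.6, -1.4]
opening: 0.389
```

```bash
cat > ch.py <<'E'
from h import *
import sys
s=status.get_state();e=s["eef_rot"]; print(s["clock"].round(2),s["tool_pos"].round(4),e.round(4),"tooly",round(np.degrees(2*np.arctan2(e[1],e[0]))-90,2),"q7",s["q"][6].round(2),"op",s["opening"].round(3))
p=snapshot("wrist"); W=cloud(p); save(p,f"w_{sys.argv[1]}.png")
P=box(W,[.4,-.1,.05],[.55,.2,.30]); 
for r in cut_out(p,"strip1")[:3]:
    Q=W[r["region"]]; Q=Q[~np.isnan(Q[:,0])]; z=np.percentile(Q[:,2],85); Q=Q[abs(Q[:,2]-z)<.006]
    print("strip",round(r["confidence"],2),np.round(r["pixel"]),"z",z.round(4),*rect(Q))
C=box(W,[.4,-.06,.037],[.52,.21,.0455]); mid=[]
for y in np.arange(-.06,.21,.01):
    Q=C[abs(C[:,1]-y)<.004]
    if len(Q)>10:
        lo,hi=Q[:,0].min(),Q[:,0].max()
        mid.append((y,lo,hi,(lo+hi)/2))
mid=np.array(mid)
if len(mid):
    w=mid[:,2]-mid[:,1]; print(np.c_[mid,w].round(4))
    g=abs(w-.051)<.003
    if g.sum()>3: print("axis fit x=%.4f+%.4f*y"%tuple(np.polyfit(mid[g,0],mid[g,3],1)[::-1]))
E
python3 ch.py 7
```

```text
Traceback (most recent call last):
  File "ch.py", line 3, in <module>
    s=status.get_state();e=s["eef_rot"]; print(s["clock"].round(2),s["tool_pos"].round(4),e.round(4),"tooly",round(np.degrees(2*np.arctan2(e[1],e[0]))-90,2),"q7",s["q"][6].round(2),"op",s["opening"].round(3))
                                               ^^^^^^^^^^^^^^^^
AttributeError: 'float' object has no attribute 'round'
```

```bash
sed -i 's/s\["clock"\].round(2)/s["clock"]/; s/s\["opening"\].round(3)/s["opening"]/' ch.py; python3 ch.py 7
```

```text
15.8 [0.4579 0.1211 0.1577] [ 0.7268  0.6869 -0.004  -0.0008] tooly -3.23 q7 -0.79 op 0.38939917080187564
strip 0.77 [596. 226.] z 0.0232 [673.7 114.6] [61.6 35.6] 145.2
strip 0.66 [311. 275.] z 0.144 [458.1 139.4] [61.1 35.3] 87.9
[[-0.06    0.4257  0.4772  0.4515  0.0515]
 [-0.05    0.4262  0.4774  0.4518  0.0512]
 [-0.04    0.4271  0.4785  0.4528  0.0515]
 [-0.03    0.4278  0.4787  0.4533  0.0509]
 [ 0.01    0.4304  0.4813  0.4559  0.051 ]
 [ 0.02    0.4304  0.4816  0.456   0.0513]
 [ 0.03    0.431   0.4827  0.4569  0.0517]
 [ 0.04    0.4316  0.4828  0.4572  0.0511]
 [ 0.09    0.4844  0.4862  0.4853  0.0018]
 [ 0.1     0.4853  0.487   0.4862  0.0017]
 [ 0.11    0.4856  0.4873  0.4864  0.0017]
 [ 0.12    0.4859  0.4881  0.487   0.0022]
 [ 0.13    0.486   0.4882  0.4871  0.0022]
 [ 0.14    0.4862  0.4891  0.4877  0.0029]
 [ 0.15    0.4385  0.49    0.4642  0.0515]
 [ 0.16    0.4386  0.4902  0.4644  0.0517]
 [ 0.17    0.4394  0.4909  0.4652  0.0515]
 [ 0.18    0.4401  0.4918  0.4659  0.0517]
 [ 0.19    0.4404  0.4925  0.4664  0.0521]
 [ 0.2     0.4413  0.4927  0.467   0.0514]]
axis fit x=0.4550+0.0600*y
```

View pics/w_7.png

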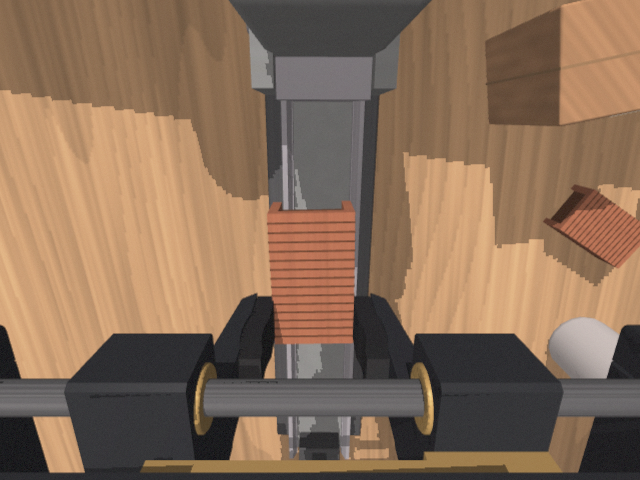

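Call:
carry_out([
  [0.0045,-0.004,-0.03],
  [0.0045,-0.004,-0.06],
  [0.0045,-0.004,-0.07],
  [0.0045,-0.004,-0.07],
  [0.0045,-0.004,-0.07],
  [0.0045,-0.004,-0.07],
], roll=[-0.01,-0.01,-0.01,-0.01,-0.01,-0.01])

```text
clock: 16.4
tool_pos: [0.4644, 0.111, 0.088]
eef_rot: [0.734, 0.68, -0.005, 0.001]
contact_force: [0.2, 0.4, -1.5]
opening: 0.387
```

```bash
python3 ch.py 8
```

```text
16.4 [0.4644 0.111  0.088 ] [ 0.7336  0.6796 -0.0049  0.0009] tooly -4.38 q7 -0.84 op 0.38742522291638176
strip 0.83 [631. 230.] z 0.0195 [648.5 117.8] [16.8 12.5] 143.8
strip 0.6 [311. 275.] z 0.0743 [465.1 129.4] [60.8 35.2] 87.1
[[-0.01    0.433   0.48    0.4565  0.047 ]
 [ 0.      0.4292  0.4805  0.4548  0.0513]
 [ 0.01    0.4297  0.4815  0.4556  0.0518]
 [ 0.02    0.4304  0.482   0.4562  0.0516]
 [ 0.03    0.4308  0.4819  0.4564  0.0511]
 [ 0.05    0.4782  0.4815  0.4798  0.0032]
 [ 0.06    0.4327  0.4847  0.4587  0.052 ]
 [ 0.07    0.4346  0.4842  0.4594  0.0496]
 [ 0.11    0.4359  0.4876  0.4617  0.0518]
 [ 0.12    0.4362  0.4881  0.4622  0.0518]
 [ 0.13    0.4369  0.4889  0.4629  0.052 ]
 [ 0.14    0.4375  0.4892  0.4634  0.0518]
 [ 0.15    0.4379  0.49    0.464   0.0521]
 [ 0.16    0.4387  0.4905  0.4646  0.0518]
 [ 0.17    0.4393  0.4913  0.4653  0.052 ]
 [ 0.18    0.4398  0.4917  0.4657  0.0519]
 [ 0.19    0.4404  0.4924  0.4664  0.052 ]
 [ 0.2     0.441   0.493   0.467   0.052 ]]
axis fit x=0.4549+0.0606*y
```

View pics/w_8.png

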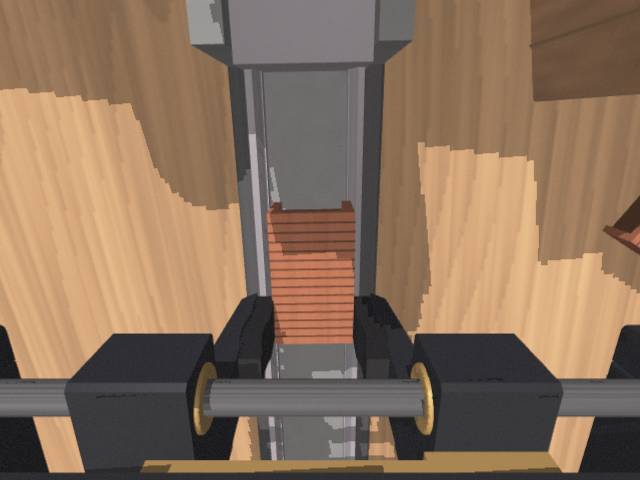

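Call:
carry_out([
  [-0.0022,0,0],
  [-0.0022,0,0],
  [-0.0022,0,-0.003],
  [-0.0022,0,-0.003],
], roll=[0.008,0.008,0.008,0.008])

```text
clock: 16.83
tool_pos: [0.4623, 0.1117, 0.0854]
eef_rot: [0.731, 0.683, -0.004, 0.001]
contact_force: [1.0, -0.6, -1.6]
opening: 0.395
```

```bash
python3 ch.py 9 | egrep "strip|fit|tooly"
```

```text
16.8333 [0.4623 0.1117 0.0854] [ 0.7305  0.6829 -0.0042  0.001 ] tooly -3.87 q7 -0.84 op 0.3953961261167084
strip 0.97 [634. 235.] z 0.015 [644.9 115.4] [17.1 12.3] 99.4
strip 0.82 [312. 273.] z 0.0717 [463.1 130. ] [61.1 36. ] 88.0
axis fit x=0.4549+0.0598*y
```

Call:
carry_out([
  [-0.0005,0,-0.006],
  [-0.0005,0,-0.012],
  [-0.0005,0,-0.0175],
  [-0.0005,0,-0.0185],
  [-0.0005,0,-0.0185],
], roll=[0,0,0,0,0])

```text
clock: 17.35
tool_pos: [0.4616, 0.1117, 0.0667]
eef_rot: [0.73, 0.683, -0.005, 0.001]
contact_force: [-0.3, -0.2, 2.1]
opening: 0.394
```

```bash
python3 ch.py 10 | egrep "strip|fit|tooly"
```

```text
17.35 [0.4616 0.1117 0.0667] [ 0.7304  0.6831 -0.0045  0.0011] tooly -3.83 q7 -0.85 op 0.3935725460066533
strip 0.95 [311. 274.] z 0.0532 [462.2 129.9] [61.1 35.7] 87.6
axis fit x=0.4549+0.0607*y
```

View pics/w_10.png

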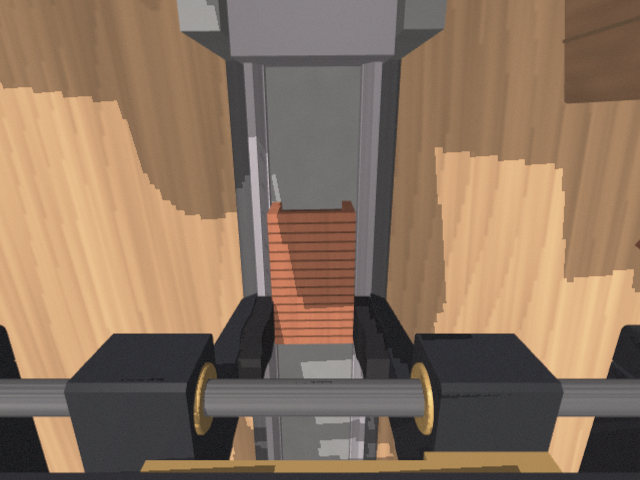

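The strip is seated between the walls, with its crown at about 52 mm. I'll release and rise.

Call:
carry_out([
  [0,0,0],
  [0,0,0],
  [0,0,0],
  [0,0,0],
], roll=[0,0,0,0], gripper=0.65)

```text
clock: 17.78
tool_pos: [0.4616, 0.1117, 0.0665]
eef_rot: [0.73, 0.683, -0.005, 0.001]
contact_force: [-0.3, 0.2, -1.1]
opening: 0.644
```

Call:
carry_out([
  [0,0,0.03],
  [0,0,0.07],
  [0,0,0.1],
  [0.02,0,0.13],
  [0.05,0,0.13],
  [0.09,0,0.13],
  [0.13,0,0.13],
  [0.17,0,0.13],
], roll=[0,0,0,0,0,0,0,0])

```text
clock: 18.45
tool_pos: [0.6331, 0.1111, 0.197]
eef_rot: [0.731, 0.683, -0.005, 0.001]
contact_force: [1.0, 0.9, 0.1]
opening: 0.649
```

```bash
python3 look.py 11; python3 wl.py 11
```

```text
scene 0.86 [673.1 113.7] [62.  36.1] 145.9
side 0.85 [673.2 115.6] [64.4 37.2] 145.5
18.65 [0.6314 0.1113 0.1956] [ 7.308e-01  6.826e-01 -5.100e-03  5.000e-04] [-0.08  0.8  -0.32  1.56  0.32  0.84 -0.59]
18.65 [0.6314 0.1113 0.1956] [ 7.308e-01  6.826e-01 -5.100e-03  5.000e-04] tooly deg -3.9 q7 -0.59
0.79 [363. 214.] z 0.0232 [674.  114.6] [60.3 35.5] 145.2
0.7 [ 99. 221.] z 0.0531 [462.4 130.4] [60.1 36.9] 87.1
```

View pics/scene_11.png

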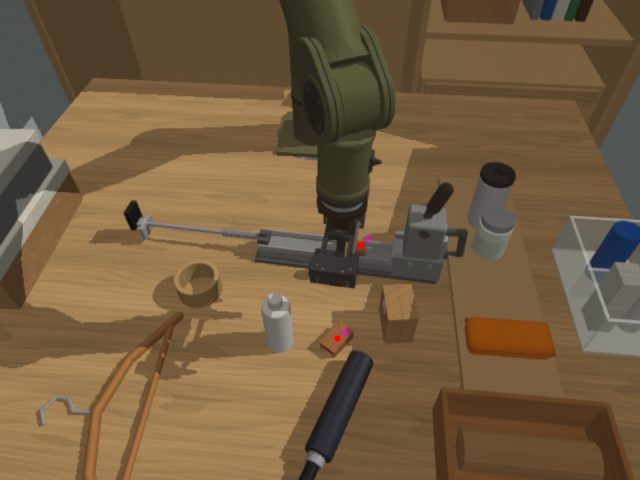

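View pics/w_11.png

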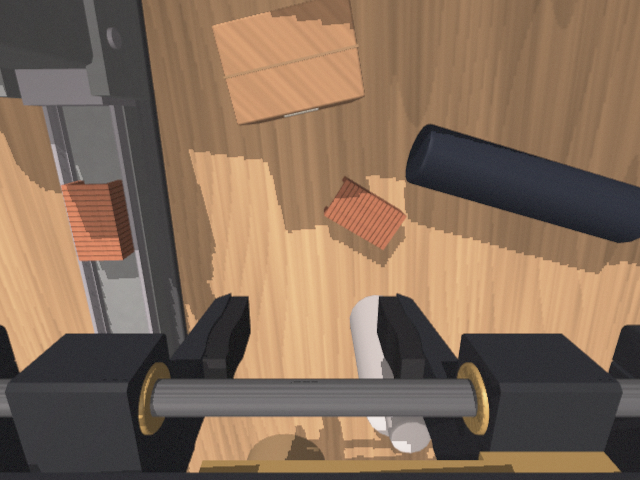

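Run:
```python
from h import *
P=np.concatenate([cloud(snapshot(n)).reshape(-1,3) for n in ["scene","wrist"]])
Q=box(P,[.66,.10,.01],[.95,.25,.12])
g=np.array([.6666,.1191]);j=np.array([.569,.822]);w=np.array([-.822,.569])
Q=Q[np.hypot(*(Q[:,:2]-[.674,.114]).T)>.038]
D=Q[:,:2]-g; a=D@j;b=D@w
m=(Q[:,0]>.68)
print("z max",Q[m,2].max(), "x min",np.percentile(Q[m,0],[0,1,5]))
m=(abs(b)<.02)&(a>0); print("finger lane: min a",np.percentile(a[m],[0,1,5]), np.percentile(Q[m,2],[5,50,99]))
m=(abs(b)<.04)&(a>0)&(a<.1); print("body lane z",np.percentile(Q[m,2],[50,100]))
```

```text
z max 0.05347200164986654 x min [0.70756294 0.71118285 0.7177596 ]
finger lane: min a [0.04416356 0.0460811  0.04951012] [0.01510209 0.03809125 0.04904943]
body lane z [0.04366984 0.05154285]
```

Call:
carry_out([
  [0.01,0.003,0],
  [0.02,0.006,0],
  [0.035,0.008,0],
  [0.035,0.008,0],
  [0.035,0.008,0],
  [0.035,0.008,0],
  [0.035,0.008,0],
  [0.035,0.008,0],
], roll=[0.12,0.24,0.36,0.48,0.6,0.72,0.84,0.96], gripper=0.54)

```text
clock: 19.52
tool_pos: [0.664, 0.1201, 0.1966]
eef_rot: [0.328, 0.945, -0.005, 0.003]
contact_force: [0.5, 0.1, -0.6]
opening: 0.539
```

Call:
carry_out([
  [0,0,-0.02],
  [0,0,-0.06],
  [0,0,-0.09],
  [0,0,-0.1],
  [0,0,-0.1],
  [0,0,-0.1],
], roll=[0.073,0.073,0.073,0.073,0.073,0.073])

```text
clock: 20.02
tool_pos: [0.664, 0.1206, 0.0975]
eef_rot: [0.293, 0.956, -0.005, 0.003]
contact_force: [0.6, 0.7, 0.3]
opening: 0.537
```

```bash
python3 wl.py 12
```

```text
20.0167 [0.664  0.1206 0.0975] [ 0.2935  0.9559 -0.0047  0.0031] tooly deg 55.87 q7 0.21
0.84 [314. 278.] z 0.0232 [673.7 114.5] [61.  35.3] 145.5
```

View pics/w_12.png

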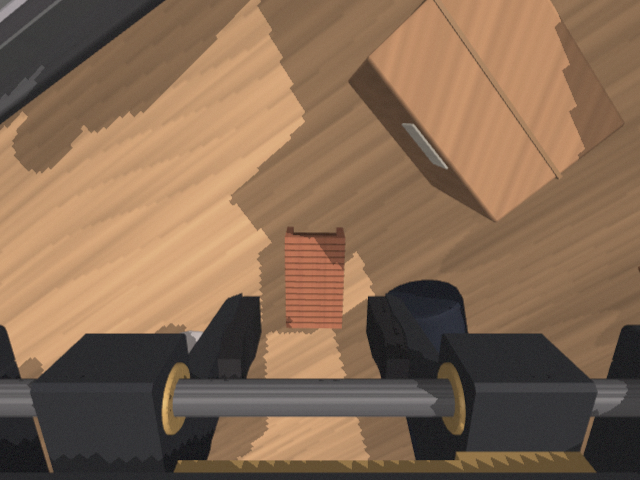

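Call:
carry_out([
  [0.0025,-0.001,-0.02],
  [0.0025,-0.001,-0.035],
  [0.0025,-0.001,-0.035],
  [0.0025,-0.001,-0.035],
], roll=[-0.007,-0.007,-0.007,-0.007])

```text
clock: 20.45
tool_pos: [0.6673, 0.1198, 0.0639]
eef_rot: [0.297, 0.955, -0.004, 0.004]
contact_force: [1.4, 0.2, 0.7]
opening: 0.539
```

Call:
carry_out([
  [-0.001,0,-0.015],
  [-0.001,0,-0.027],
  [-0.001,0,-0.029],
  [-0.001,0,-0.029],
  [-0.001,0,-0.029],
], roll=[0,0,0,0,0])

```text
clock: 20.87
tool_pos: [0.6661, 0.1199, 0.0346]
eef_rot: [0.297, 0.955, -0.004, 0.004]
contact_force: [0.3, -0.6, -0.3]
opening: 0.543
```

Call:
carry_out([
  [0,0,0],
  [0,0,0],
  [0,0,0],
  [0,0,0],
  [0,0,0],
  [0,0,0],
  [0,0,0],
  [0,0,0],
], roll=[0,0,0,0,0,0,0,0], gripper=0, grip_force=20)

```text
clock: 21.53
tool_pos: [0.6665, 0.12, 0.035]
eef_rot: [0.297, 0.955, -0.004, 0.004]
contact_force: [0.2, 0.4, 3.9]
opening: 0.394
```

Call:
carry_out([
  [0,0,0.003],
  [0,0,0.02],
  [0,0,0.05],
  [0,0,0.08],
  [0,0,0.12],
  [0,0,0.12],
], roll=[0,0,0,0,0,0])

```text
clock: 22.03
tool_pos: [0.6705, 0.1222, 0.1641]
eef_rot: [0.297, 0.955, 0.0, 0.009]
contact_force: [1.4, 1.4, 0.5]
opening: 0.394
```

```bash
python3 wl.py 13
```

```text
22.0333 [0.6705 0.1222 0.1641] [2.973e-01 9.547e-01 3.000e-04 9.300e-03] tooly deg 55.41 q7 0.24
0.65 [312. 323.] z 0.1522 [674.4 120.2] [51.3 35.2] 145.3
0.59 [100.   2.] z 0.0421 [478.5 102.3] [5.2 1.5] 87.2
```

View pics/w_13.png

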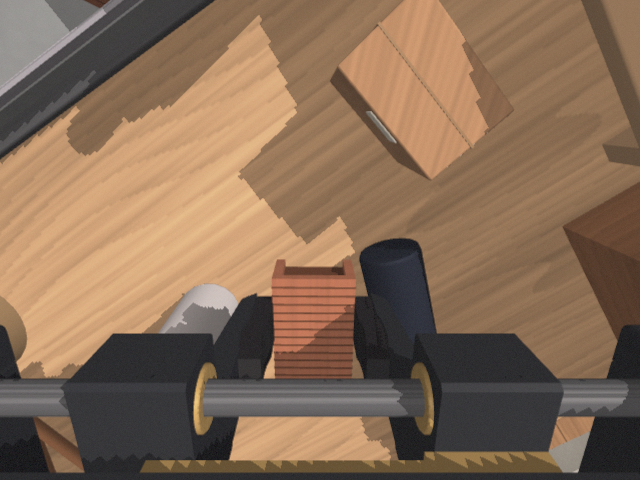

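Call:
carry_out([
  [-0.02,0,0.02],
  [-0.05,-0.01,0.02],
  [-0.09,-0.02,0.02],
  [-0.13,-0.03,0.02],
  [-0.17,-0.04,0.02],
  [-0.2,-0.05,0.02],
  [-0.2117,-0.058,0.02],
  [-0.2117,-0.058,0.02],
], roll=[-0.12,-0.24,-0.36,-0.48,-0.6,-0.72,-0.84,-0.96])

```text
clock: 22.8
tool_pos: [0.4502, 0.0593, 0.1773]
eef_rot: [0.707, 0.707, -0.01, 0.003]
contact_force: [0.0, 0.0, -1.9]
opening: 0.394
```

Call:
carry_out([
  [0,0,-0.02],
  [0,0,-0.05],
  [0,0,-0.05],
  [0,0,-0.05],
], roll=[-0.07,-0.07,-0.07,-0.07])

```text
clock: 23.13
tool_pos: [0.4487, 0.059, 0.1263]
eef_rot: [0.731, 0.683, -0.012, 0.001]
contact_force: [-0.1, 0.1, -1.1]
opening: 0.393
```

```bash
python3 ch.py 14
```

```text
23.1333 [0.4487 0.059  0.1263] [ 0.7307  0.6826 -0.0119  0.0013] tooly -3.9 q7 -0.77 op 0.3931573663411854
strip 0.9 [312. 320.] z 0.1145 [447.9  54.9] [50.8 35.5] 85.8
strip 0.55 [334. 135.] z 0.0533 [462.3 130. ] [60.4 35.3] 86.9
[[-0.03    0.4726  0.4757  0.4741  0.0032]
 [ 0.03    0.4764  0.4816  0.479   0.0052]
 [ 0.04    0.4765  0.483   0.4798  0.0065]
 [ 0.05    0.4377  0.4838  0.4607  0.0461]
 [ 0.06    0.4326  0.4847  0.4586  0.0521]
 [ 0.07    0.4334  0.4854  0.4594  0.052 ]
 [ 0.08    0.4338  0.4856  0.4597  0.0518]
 [ 0.09    0.4347  0.4862  0.4604  0.0515]
 [ 0.1     0.435   0.4869  0.4609  0.052 ]
 [ 0.11    0.4359  0.4876  0.4617  0.0517]
 [ 0.12    0.4363  0.4883  0.4623  0.052 ]
 [ 0.13    0.4371  0.4889  0.463   0.0518]
 [ 0.14    0.4375  0.4896  0.4636  0.0522]
 [ 0.15    0.438   0.4901  0.4641  0.052 ]
 [ 0.16    0.4389  0.4906  0.4647  0.0518]
 [ 0.17    0.4392  0.4913  0.4652  0.052 ]
 [ 0.18    0.4398  0.4917  0.4658  0.0519]
 [ 0.19    0.4407  0.4924  0.4665  0.0517]
 [ 0.2     0.4411  0.4474  0.4443  0.0063]]
axis fit x=0.4550+0.0602*y
```

View pics/w_14.png

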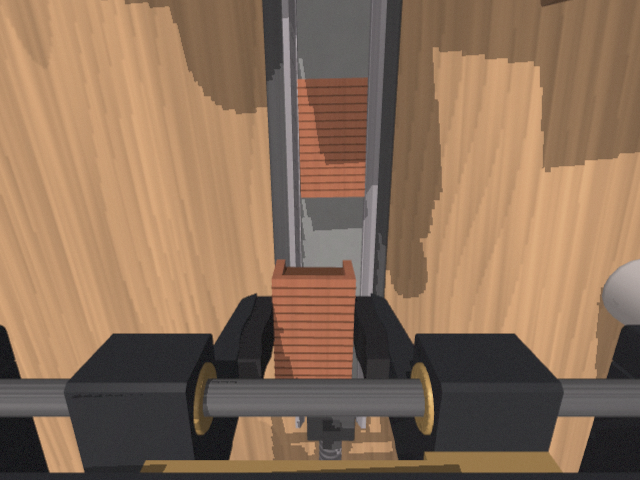

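Call:
carry_out([
  [0.01,0.003,0],
  [0.01,0.003,-0.02],
  [0.01,0.003,-0.038],
  [0.01,0.003,-0.038],
  [0.01,0.003,-0.038],
  [0.01,0.003,-0.038],
], roll=[0.008,0.008,0.008,0.008,0.008,0.008])

```text
clock: 23.73
tool_pos: [0.4608, 0.0625, 0.0911]
eef_rot: [0.728, 0.685, -0.009, 0.003]
contact_force: [0.1, -0.2, -0.9]
opening: 0.391
```

```bash
python3 ch.py 15| egrep "strip|fit|tooly"
```

```text
23.7333 [0.4608 0.0625 0.0911] [ 0.7282  0.6853 -0.009   0.0026] tooly -3.48 q7 -0.78 op 0.39093368957726965
strip 0.86 [308. 152.] z 0.0533 [462.2 130. ] [60.3 35.3] 87.1
strip 0.65 [315. 322.] z 0.0793 [460.   58.4] [51.1 35.2] 86.3
strip 0.56 [309. 453.] z 0.0449 [451.7 -54.5] [33.9  3.3] 176.1
axis fit x=0.4550+0.0598*y
```

View pics/w_15.png

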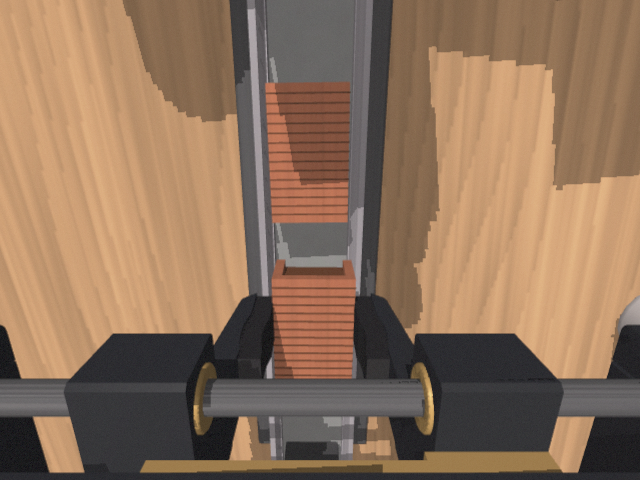

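Call:
carry_out([
  [-0.0018,0,-0.005],
  [-0.0018,0,-0.01],
  [-0.0018,0,-0.016],
  [-0.002,0,-0.022],
  [-0.002,0,-0.025],
  [-0.002,0,-0.025],
], roll=[0,0,0,0,0,0])

```text
clock: 24.33
tool_pos: [0.4586, 0.0625, 0.0653]
eef_rot: [0.728, 0.685, -0.009, 0.003]
contact_force: [0.0, 0.1, -0.4]
opening: 0.393
```

```bash
python3 ch.py 16| egrep "strip|fit|tooly"
```

```text
24.3333 [0.4586 0.0625 0.0653] [ 0.7282  0.6853 -0.0093  0.0026] tooly -3.47 q7 -0.8 op 0.3928127488486561
strip 0.67 [313. 322.] z 0.0535 [457.8  58.3] [51.1 35.5] 86.4
axis fit x=0.4548+0.0613*y
```

View pics/w_16.png

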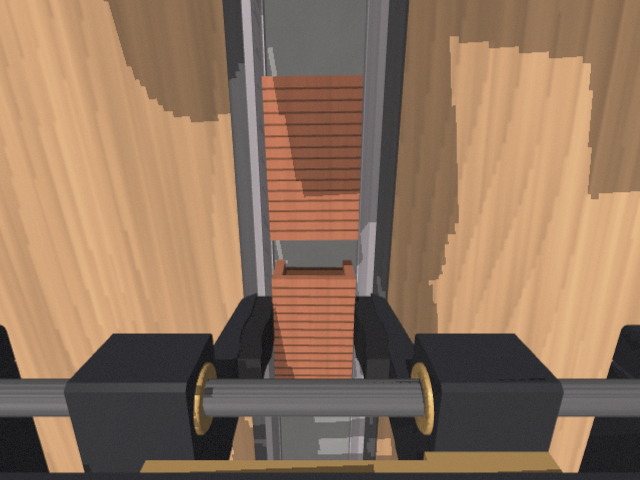

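The second strip is down in the channel, with its top at about 52.5 mm. I'll release, rise and inspect.

Call:
carry_out([
  [0,0,0],
  [0,0,0],
  [0,0,0],
  [0,0,0],
], roll=[0,0,0,0], gripper=0.65)

```text
clock: 24.77
tool_pos: [0.4589, 0.0626, 0.0659]
eef_rot: [0.728, 0.685, -0.009, 0.003]
contact_force: [-0.4, 0.1, -0.3]
opening: 0.649
```

Call:
carry_out([
  [0,0,0.03],
  [0,0,0.07],
  [0,0,0.11],
  [0,-0.03,0.15],
  [0,-0.07,0.15],
  [0,-0.11,0.15],
  [0,-0.15,0.15],
  [0,-0.19,0.15],
], roll=[0,0,0,0,0,0,0,0])

```text
clock: 25.43
tool_pos: [0.4584, -0.1297, 0.2166]
eef_rot: [0.728, 0.685, -0.009, 0.003]
contact_force: [1.5, 0.2, -0.4]
opening: 0.649
```

```bash
python3 wl.py 17; python3 look.py 17
python3 - <<'E'
from h import *
p=snapshot("side"); im=p["img"][160:320,220:400]; cv2.imwrite("pics/sc17.png",cv2.resize(cv2.cvtColor(im,cv2.COLOR_RGB2BGR),None,fx=3,fy=3,interpolation=2))
E
```

```text
25.4333 [ 0.4584 -0.1297  0.2166] [ 0.7283  0.6852 -0.0088  0.0032] tooly deg -3.49 q7 -0.31
0.79 [298.   5.] z 0.0532 [456.  26.] [34.6  6.2] 176.3
scene 0.36 [457.9 -14.8] [670.6  60.1] 85.0
scene 0.22 [ 434.4 -342.1] [50.9  9.5] 168.8
25.7333 [ 0.4589 -0.1261  0.216 ] [ 0.7276  0.6859 -0.0085  0.0024] [ 0.4   0.59 -0.37  2.04  0.4   0.59 -0.31]
```

View pics/w_17.png

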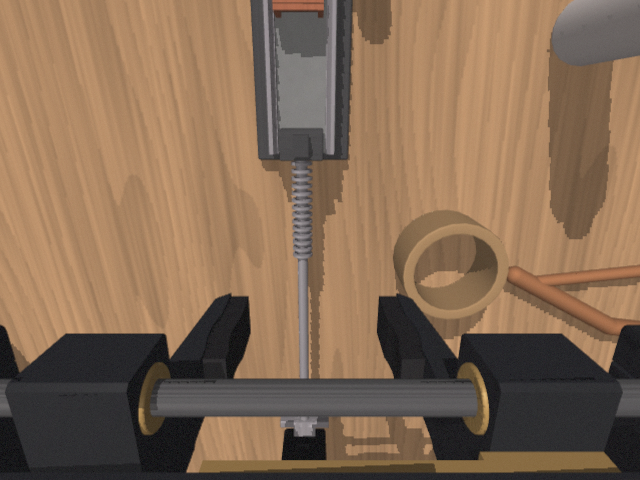

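View pics/side_17.png

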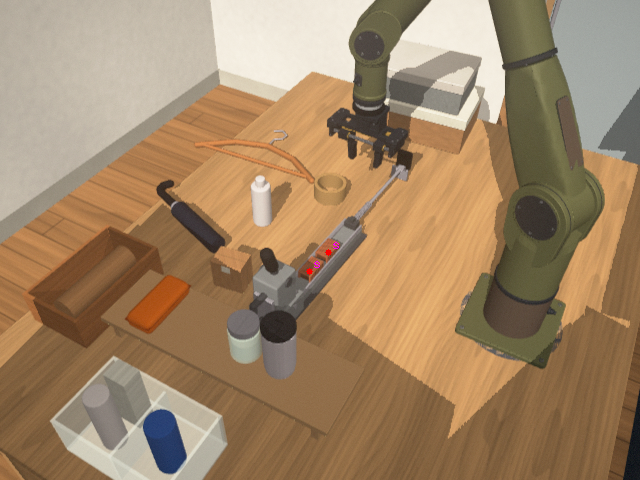

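View pics/scene_17.png

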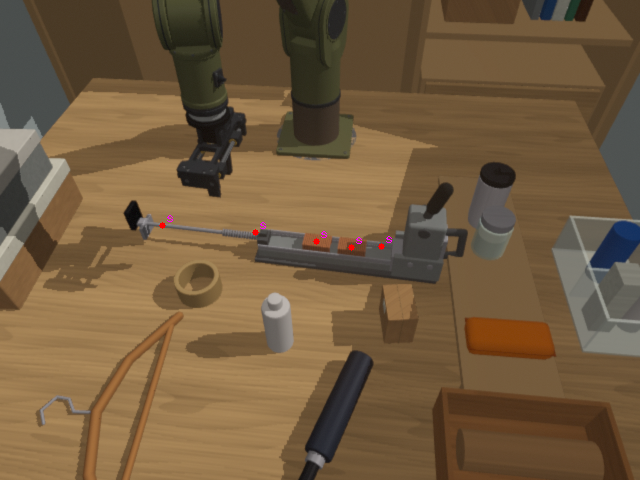

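Both strips lie in the channel, and no strip remains on the shelf. Next I go back over the tab, which is at about (0.433,-0.368).

Call:
carry_out([
  [-0.003,-0.03,0],
  [-0.006,-0.06,0],
  [-0.01,-0.1,0],
  [-0.014,-0.14,0],
  [-0.02,-0.18,0],
  [-0.025,-0.22,0],
  [-0.026,-0.242,0],
  [-0.026,-0.242,0],
], roll=[-0.12,-0.24,-0.36,-0.48,-0.6,-0.72,-0.84,-0.96])

```text
clock: 26.45
tool_pos: [0.4321, -0.3728, 0.2159]
eef_rot: [0.964, 0.267, -0.009, 0.0]
contact_force: [0.5, -0.1, 0.4]
opening: 0.65
```

Call:
carry_out([
  [0,0,0],
  [0,0,0],
  [0,0,0],
  [0,0,0],
  [0,0,0],
  [0,0,0],
  [0,0,0],
], roll=[-0.12,-0.24,-0.36,-0.48,-0.6,-0.6,-0.6])

```text
clock: 27.03
tool_pos: [0.4332, -0.3711, 0.2158]
eef_rot: [1.0, -0.026, -0.009, -0.003]
contact_force: [0.5, -1.2, -0.5]
opening: 0.65
```

Run:
```python
from h import *
s=status.get_state();e=s["eef_rot"];print(s["tool_pos"].round(4),e.round(4),round(np.degrees(2*np.arctan2(e[1],e[0]))-90,2),s["q"].round(2))
p=snapshot("wrist"); save(p,"w18.png"); W=cloud(p)
print(rect(box(W,[.38,-.41,.065],[.48,-.33,.1])))
p=snapshot("scene"); W=cloud(p);print(rect(box(W,[.38,-.41,.065],[.48,-.33,.1])))
```

```text
[ 0.4332 -0.3711  0.2158] [ 0.9996 -0.026  -0.0089 -0.0027] -92.98 [ 0.61  0.68  0.03  1.77 -0.02  0.72 -0.98]
(array([ 434. , -367.2]), array([43.2, 13.7], dtype=float32), 176.9)
(array([ 433.6, -365.7]), array([45.8, 16.6], dtype=float32), 177.1)
```

View pics/w18.png

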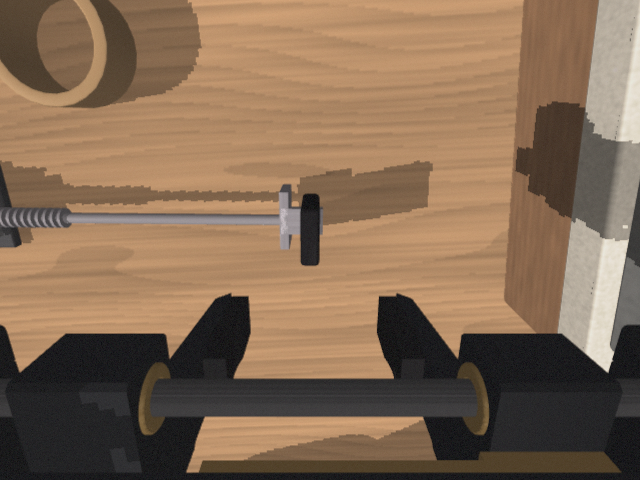

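Call:
carry_out([
  [0.001,0.004,-0.04],
  [0.001,0.004,-0.08],
  [0.001,0.004,-0.11],
  [0.001,0.004,-0.132],
  [0.001,0.004,-0.132],
  [0.001,0.004,-0.132],
], roll=[0,0,0,0,0,0])

```text
clock: 27.63
tool_pos: [0.4334, -0.3671, 0.0833]
eef_rot: [1.0, -0.026, -0.01, -0.004]
contact_force: [0.3, -0.5, -0.1]
opening: 0.652
```

Call:
carry_out([
  [0,0,0],
  [0,0,0],
  [0,0,0],
  [0,0,0],
  [0,0,0],
  [0,0,0],
  [0,0,0],
  [0,0,0],
], roll=[0,0,0,0,0,0,0,0], gripper=0, grip_force=40)

```text
clock: 28.3
tool_pos: [0.4336, -0.3676, 0.0837]
eef_rot: [1.0, -0.026, -0.009, -0.003]
contact_force: [1.1, -0.8, 1.8]
opening: 0.154
```

Call:
carry_out([
  [0,0,0],
  [0,0,0],
  [0,0,0],
  [0,0,0],
], roll=[0,0,0,0])

```text
clock: 28.63
tool_pos: [0.4336, -0.3677, 0.0837]
eef_rot: [1.0, -0.026, -0.009, -0.003]
contact_force: [0.1, -0.1, 0.8]
opening: 0.155
```

Call:
carry_out([
  [0.0009,0.015,0],
  [0.0017,0.03,0],
  [0.0026,0.045,0],
  [0.0035,0.06,0],
  [0.0044,0.075,0],
  [0.0052,0.09,0],
  [0.0061,0.105,0],
  [0.007,0.12,0],
], roll=[0,0,0,0,0,0,0,0])

```text
clock: 29.3
tool_pos: [0.4405, -0.2517, 0.0837]
eef_rot: [1.0, -0.028, -0.008, 0.0]
contact_force: [-1.4, -11.0, -4.5]
opening: 0.154
```

```bash
python3 look.py 19
```

```text
29.5 [ 0.4408 -0.2473  0.0836] [ 0.9996 -0.0262 -0.0092 -0.0034] [ 0.4   0.84  0.03  2.04 -0.08  0.28 -1.13]
```

View pics/side_19.png

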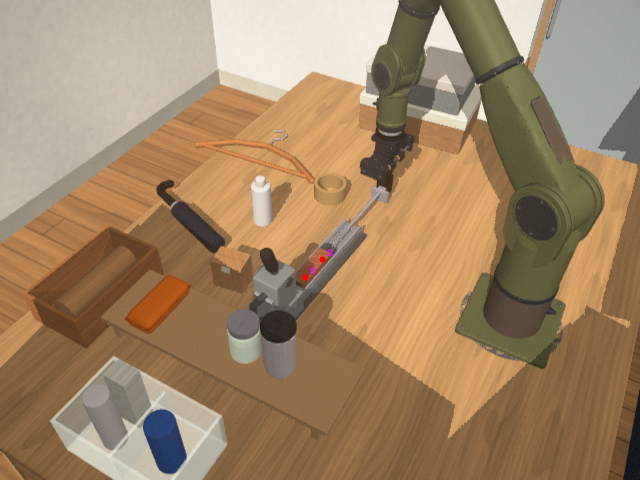

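Call:
carry_out([
  [0.0009,0.015,0],
  [0.0017,0.03,0],
  [0.0026,0.045,0],
  [0.0035,0.06,0],
  [0.0044,0.075,0],
  [0.0052,0.09,0],
  [0.0061,0.105,0],
  [0.007,0.12,0],
], roll=[0,0,0,0,0,0,0,0])

```text
clock: 30.17
tool_pos: [0.4477, -0.1319, 0.0836]
eef_rot: [1.0, -0.029, -0.009, -0.001]
contact_force: [-1.1, -11.6, -2.2]
opening: 0.154
```

Call:
carry_out([
  [0.0005,0.009,0],
  [0.0009,0.015,0],
  [0.0012,0.02,0],
  [0.0012,0.02,0],
  [0.0012,0.02,0],
], roll=[0,0,0,0,0])

```text
clock: 30.58
tool_pos: [0.4487, -0.1144, 0.0836]
eef_rot: [1.0, -0.03, -0.009, 0.001]
contact_force: [-0.8, -6.7, 0.1]
opening: 0.152
```

```bash
python3 look.py 20
```

```text
scene 0.26 [ 583.4 -182.4] [84.8 83. ] 56.3
30.7833 [ 0.4487 -0.1144  0.0836] [ 9.995e-01 -3.040e-02 -8.500e-03  6.000e-04] [ 0.12  0.82  0.05  2.17 -0.19  0.17 -1.29]
```

View pics/side_20.png

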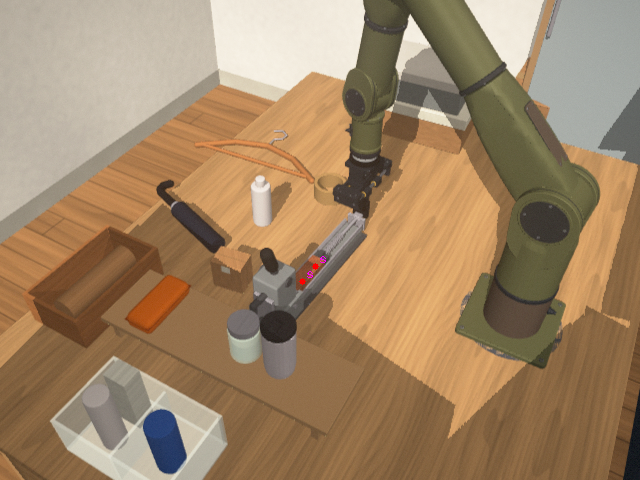

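Call:
carry_out([
  [0.0003,0.006,0],
  [0.0006,0.011,0],
  [0.0008,0.014,0],
  [0.001,0.017,0],
  [0.001,0.017,0],
  [0.001,0.017,0],
], roll=[0,0,0,0,0,0])

```text
clock: 31.28
tool_pos: [0.4494, -0.103, 0.0836]
eef_rot: [0.999, -0.033, -0.008, 0.004]
contact_force: [-2.3, -13.1, -1.8]
opening: 0.156
```

Call:
carry_out([
  [0.0003,0.006,0],
  [0.0004,0.009,0],
  [0.0004,0.009,0],
  [0.0004,0.009,0],
], roll=[0,0,0,0])

```text
clock: 31.62
tool_pos: [0.4494, -0.1029, 0.0836]
eef_rot: [0.999, -0.038, -0.007, 0.009]
contact_force: [-2.3, -21.9, -5.1]
opening: 0.151
```

The stop is reached: the travel is 265 mm and the force rises without motion. I'll release.

Call:
carry_out([
  [0,0.001,0],
  [0,0.001,0],
  [0,0.001,0],
  [0,0.001,0],
  [0,0.001,0],
], roll=[0,0,0,0,0], gripper=0.5)

```text
clock: 32.03
tool_pos: [0.4496, -0.1008, 0.0836]
eef_rot: [0.999, -0.037, -0.007, 0.008]
contact_force: [0.0, -0.5, 0.5]
opening: 0.493
```

Call:
carry_out([
  [0,0,0.03],
  [0,0,0.06],
  [0,0,0.1],
  [0.02,0,0.14],
  [0.06,0.02,0.14],
  [0.1,0.04,0.14],
  [0.14,0.06,0.14],
  [0.17,0.08,0.14],
], roll=[0,0,0,0,0,0,0,0])

```text
clock: 32.7
tool_pos: [0.6171, -0.022, 0.2243]
eef_rot: [0.999, -0.037, -0.007, 0.008]
contact_force: [0.5, -0.5, -0.1]
opening: 0.497
```

```bash
python3 look.py 21
python3 - <<'E'
from h import *
pc={n:snapshot(n) for n in ["scene","side"]}
W={n:cloud(pc[n]) for n in pc}
B=np.concatenate([w.reshape(-1,3) for w in W.values()])
print("carton",rect(box(W["scene"],[.56,.18,.08],[.69,.275,.095])),rect(box(W["side"],[.56,.18,.08],[.69,.275,.095])))
a=np.array([.057,1]);a/=np.linalg.norm(a); b=np.array([a[1],-a[0]]); o=np.array([.4545,0])
B=box(B,[.38,-.15,.005],[.55,.4,.25]); D=B[:,:2]-o; s=D@a; x=D@b
for s0 in np.arange(.03,.24,.01):
    m2=(abs(s-s0)<.005)&(abs(x)<.014)
    if m2.sum()>3: print(round(s0,3),np.percentile(B[m2,2],[5,50,95]).round(3))
m=(B[:,2]>.065)&(B[:,2]<.091)&(s<-.08);print("tab s",np.percentile(s[m],[1,50,99]).round(4))
u,v,w,h=220,180,250,160; im=pc["scene"]["img"][v:v+h,u:u+w]; cv2.imwrite("pics/c21.png",cv2.resize(cv2.cvtColor(im,cv2.COLOR_RGB2BGR),None,fx=3,fy=3,interpolation=2))
E
```

```text
32.9 [ 0.6154 -0.0215  0.2229] [ 0.9993 -0.0352 -0.0081  0.0078] [-0.17  0.73  0.22  1.63 -0.18  0.82 -1.52]
carton (array([624.5, 226.1]), array([81.2, 56.6], dtype=float32), 8.1) (array([624.4, 229.6]), array([83.4, 61.3], dtype=float32), 9.0)
0.03 [0.027 0.039 0.049]
0.04 [0.027 0.042 0.051]
0.05 [0.027 0.04  0.05 ]
0.06 [0.029 0.044 0.051]
0.07 [0.03  0.049 0.054]
0.08 [0.046 0.056 0.062]
0.09 [0.046 0.052 0.062]
0.1 [0.048 0.052 0.056]
0.11 [0.048 0.052 0.055]
0.12 [0.049 0.052 0.055]
0.13 [0.048 0.052 0.055]
0.14 [0.049 0.052 0.055]
0.15 [0.048 0.052 0.054]
0.16 [0.048 0.052 0.055]
0.17 [0.047 0.053 0.055]
0.18 [0.049 0.052 0.055]
0.19 [0.048 0.053 0.055]
0.2 [0.05  0.053 0.056]
0.21 [0.051 0.053 0.057]
0.22 [0.057 0.059 0.061]
0.23 [0.057 0.059 0.061]
tab s [-0.1096 -0.0961 -0.0907]
```

View pics/c21.png

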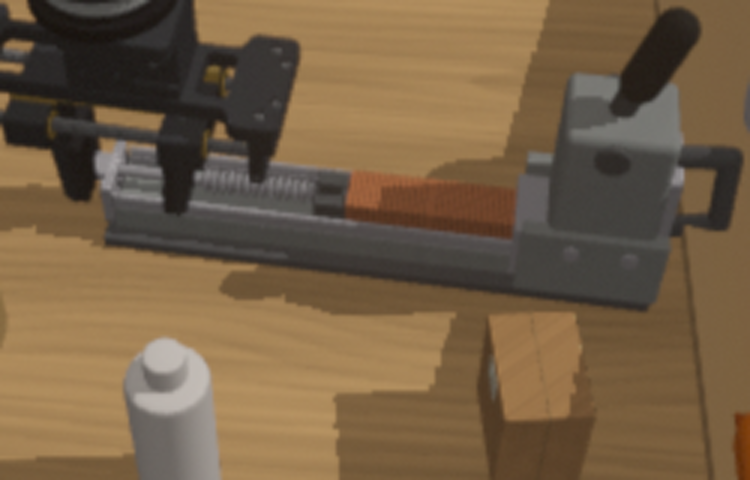

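View pics/side_21.png

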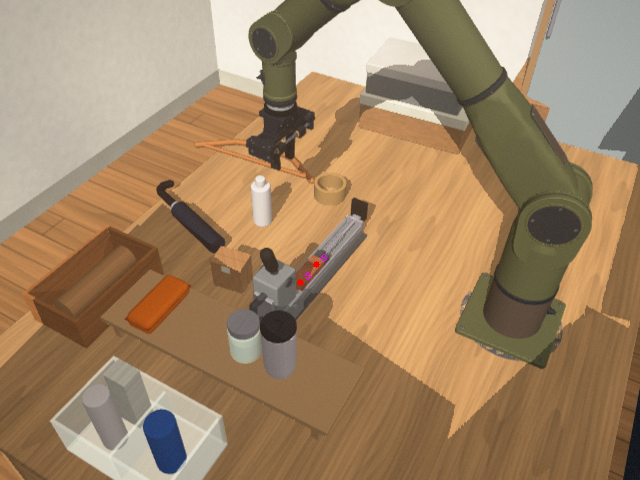

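The strips sit against the nose stop with the follower right behind them, and the tab is home. Next is the carton, at (0.624,0.228) and 8°.

Call:
carry_out([
  [0.002,0.035,0],
  [0.004,0.07,0],
  [0.006,0.11,0],
  [0.008,0.15,0],
  [0.009,0.19,0],
  [0.009,0.23,0],
  [0.009,0.249,0],
  [0.009,0.249,0],
], roll=[0.1,0.21,0.21,0.21,0.21,0.21,0.21,0.21], gripper=0.95)

```text
clock: 33.67
tool_pos: [0.6208, 0.2317, 0.2229]
eef_rot: [0.997, 0.072, -0.008, 0.007]
contact_force: [0.3, 0.0, -0.9]
opening: 0.95
```

Run:
```python
from h import *
s=status.get_state();e=s["eef_rot"];print(s["tool_pos"].round(4),e.round(4),round(np.degrees(2*np.arctan2(e[1],e[0]))-90,2),s["q"].round(2))
p=snapshot("wrist"); save(p,"w22.png"); W=cloud(p)
print(rect(box(W,[.56,.18,.078],[.69,.275,.095])))
```

```text
[0.6208 0.2317 0.2229] [ 0.9974  0.0717 -0.0084  0.0069] -81.78 [-0.53  0.79  0.2   1.47 -0.17  0.92 -1.71]
(array([624.7, 226.7]), array([81.3, 57.5], dtype=float32), 8.5)
```

View pics/w22.png

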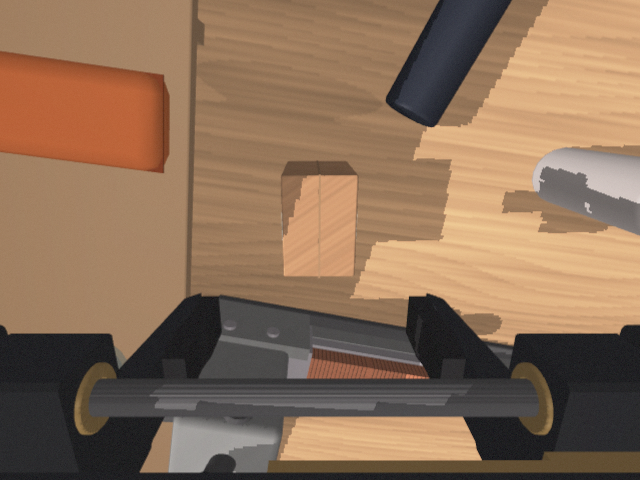

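Call:
carry_out([
  [0.004,-0.0047,-0.03],
  [0.004,-0.0047,-0.07],
  [0.004,-0.0047,-0.1],
  [0.004,-0.0047,-0.1],
  [0.004,-0.0047,-0.1],
], roll=[0.005,0.005,0.005,0.005,0.005])

```text
clock: 34.13
tool_pos: [0.6246, 0.2192, 0.1223]
eef_rot: [0.997, 0.071, -0.01, 0.01]
contact_force: [0.6, 0.1, 0.6]
opening: 0.951
```

Call:
carry_out([
  [0,0.0075,0],
  [0,0.0075,0],
  [0,0.0075,-0.01],
  [0,0.0075,-0.01],
], roll=[0,0,0,0])

```text
clock: 34.47
tool_pos: [0.6245, 0.2269, 0.1123]
eef_rot: [0.997, 0.071, -0.01, 0.01]
contact_force: [-0.3, -0.3, 0.5]
opening: 0.95
```

Call:
carry_out([
  [0,0,-0.02],
  [0,0,-0.04],
  [0,0,-0.056],
  [0,0,-0.056],
  [0,0,-0.056],
], roll=[0,0,0,0,0])

```text
clock: 34.88
tool_pos: [0.624, 0.2267, 0.056]
eef_rot: [0.997, 0.071, -0.011, 0.01]
contact_force: [-0.0, 0.5, -0.6]
opening: 0.95
```

Call:
carry_out([
  [0,0,0],
  [0,0,0],
  [0,0,0],
  [0,0,0],
  [0,0,0],
  [0,0,0],
  [0,0,0],
  [0,0,0],
], roll=[0,0,0,0,0,0,0,0], gripper=0.4, grip_force=30)

```text
clock: 35.55
tool_pos: [0.6246, 0.2268, 0.0569]
eef_rot: [0.997, 0.071, -0.01, 0.01]
contact_force: [-1.6, -1.0, 6.7]
opening: 0.639
```

Call:
carry_out([
  [0,0,0.005],
  [0,0,0.02],
  [0,0,0.05],
  [0,0,0.08],
  [0,0,0.115],
  [0,0,0.125],
  [0,0,0.125],
  [0,0,0.125],
], roll=[0,0,0,0,0,0,0,0])

```text
clock: 36.22
tool_pos: [0.6239, 0.2267, 0.1815]
eef_rot: [0.997, 0.071, -0.011, 0.01]
contact_force: [-0.5, 1.0, -4.4]
opening: 0.631
```

Call:
carry_out([
  [-0.01,0.01,0],
  [-0.025,0.04,0],
  [-0.04,0.07,0],
  [-0.053,0.1,0],
  [-0.056,0.13,0],
  [-0.056,0.16,0],
  [-0.056,0.187,0],
  [-0.056,0.187,0],
], roll=[-0.03,-0.06,-0.1,-0.135,-0.135,-0.135,-0.135,-0.135])

```text
clock: 36.88
tool_pos: [0.5633, 0.4222, 0.1776]
eef_rot: [1.0, 0.008, -0.014, 0.007]
contact_force: [-0.7, 2.6, -4.6]
opening: 0.637
```

```bash
cat > cr.py <<'E'
from h import *
import sys
s=status.get_state();e=s["eef_rot"];print(s["clock"],s["tool_pos"].round(4),e.round(4),round(np.degrees(2*np.arctan2(e[1],e[0]))-90,2),s["opening"])
zt=float(sys.argv[2])
for n in ["scene","side","wrist"]:
    p=snapshot(n); save(p,f"{n}_{sys.argv[1]}.png"); W=cloud(p)
    for k,(lo,hi) in {"carton":([.5,.34,zt-.006],[.64,.48,zt+.006]),"case":([.62,.32,.085],[.74,.51,.105]),"jar":([.41,.36,.145],[.5,.47,.165]),"mug":([.32,.36,.195],[.41,.47,.215])}.items():
        P=box(W,lo,hi)
        if k=="carton":
            r=cut_out(p,"carton")
            if r:
                Q=W[r[0]["region"]]; Q=Q[~np.isnan(Q[:,0])]; print(n,"cut",round(r[0]["confidence"],2),np.percentile(Q,[1,50,99],axis=0).round(3).tolist())
                P=Q[abs(Q[:,2]-zt)<.006]
        if len(P)>30: print(n,k,*rect(P),np.median(P[:,2]).round(4))
E
python3 cr.py 23 0.21
```

```text
36.8833 [0.5633 0.4222 0.1776] [ 0.9998  0.0079 -0.014   0.0071] -89.1 0.63661666191435
scene cut 0.75 [[0.541, 0.394, 0.123], [0.6, 0.418, 0.186], [0.604, 0.449, 0.208]]
scene carton [571.7 421.1] [65.6 56.7] 4.0 0.2054
scene case [681.6 414.8] [145.5  63.7] 90.3 0.0975
scene jar [456.2 435.8] [26.1 14.1] 173.6 0.1576
scene mug [372.5 412.4] [69.4 66.9] 144.1 0.2017
side cut 0.83 [[0.524, 0.371, 0.058], [0.533, 0.425, 0.18], [0.588, 0.452, 0.241]]
side carton [550.2 417.5] [57.  51.5] 92.2 0.205
side case [677.7 457.7] [66.5 64.4] 90.3 0.0951
side jar [454.6 414.7] [64.6 63.4] 120.3 0.1557
side mug [372.1 414.9] [67.5 67.1] 30.1 0.2
wrist cut 0.6 [[0.536, 0.385, 0.13], [0.593, 0.413, 0.207], [0.608, 0.44, 0.208]]
wrist carton [570.9 412.2] [74.9 57.1] 0.4 0.2069
wrist case [677.3 415.8] [145.5  56.3] 90.6 0.0983
```

View pics/scene_23.png

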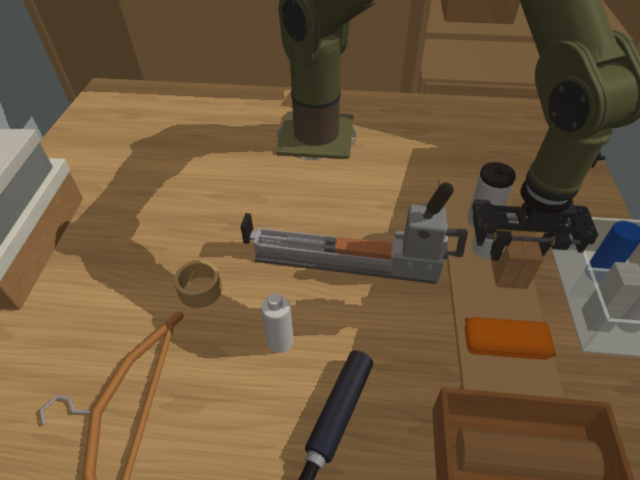

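View pics/side_23.png

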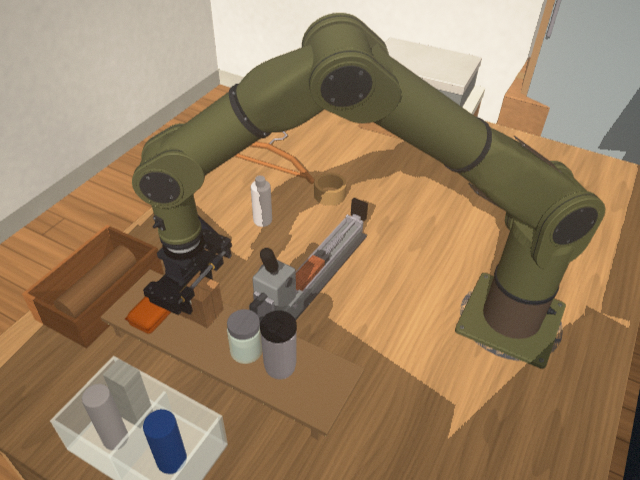

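View pics/wrist_23.png

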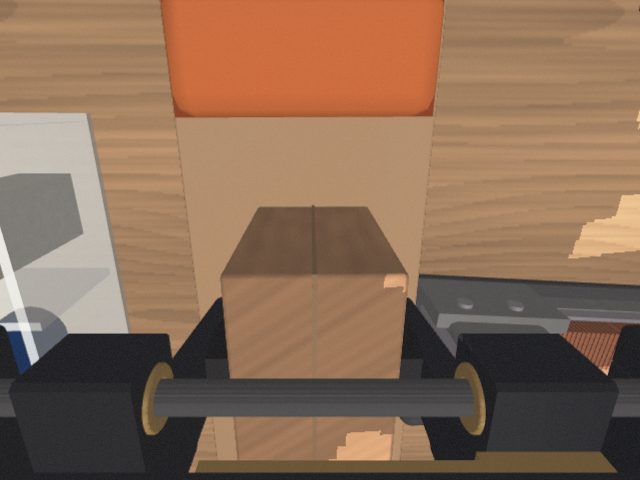

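Call:
carry_out([
  [0.005,-0.006,0],
  [0.005,-0.006,-0.02],
  [0.005,-0.006,-0.04],
  [0.005,-0.006,-0.045],
  [0.005,-0.006,-0.045],
  [0.005,-0.006,-0.045],
], roll=[-0.008,-0.008,-0.008,-0.008,-0.008,-0.008])

```text
clock: 37.68
tool_pos: [0.5737, 0.4047, 0.1357]
eef_rot: [1.0, -0.002, -0.012, 0.011]
contact_force: [0.3, -0.5, -4.5]
opening: 0.631
```

```bash
python3 cr.py 24 0.163
```

```text
37.6833 [0.5737 0.4047 0.1357] [ 0.9999 -0.0024 -0.0118  0.0108] -90.27 0.6314842461164708
scene cut 0.66 [[0.554, 0.376, 0.083], [0.611, 0.4, 0.145], [0.614, 0.431, 0.166]]
scene carton [582.4 404.7] [63.2 56.5] 0.5 0.1634
scene case [682.1 414.7] [145.3  63.7] 90.7 0.0975
scene jar [452.4 403. ] [63.3 44.1] 176.0 0.1577
scene mug [374.1 412.4] [69.1 66.9] 9.5 0.2017
side cut 0.93 [[0.532, 0.379, 0.061], [0.541, 0.416, 0.139], [0.59, 0.437, 0.167]]
side carton [559.5 407.3] [58.6 54.8] 90.0 0.1626
side case [679.6 421.9] [137.1  62.5] 91.3 0.0951
side jar [454.2 413.9] [64.9 62.2] 102.0 0.1555
side mug [371.7 414.8] [68.4 67.2] 123.2 0.1999
wrist cut 0.88 [[0.542, 0.379, 0.088], [0.6, 0.406, 0.164], [0.614, 0.434, 0.166]]
wrist carton [577.6 406.3] [74.7 56.8] 180.0 0.1645
wrist case [674.7 415.6] [145.4  51.1] 90.4 0.0983
```

View pics/scene_24.png

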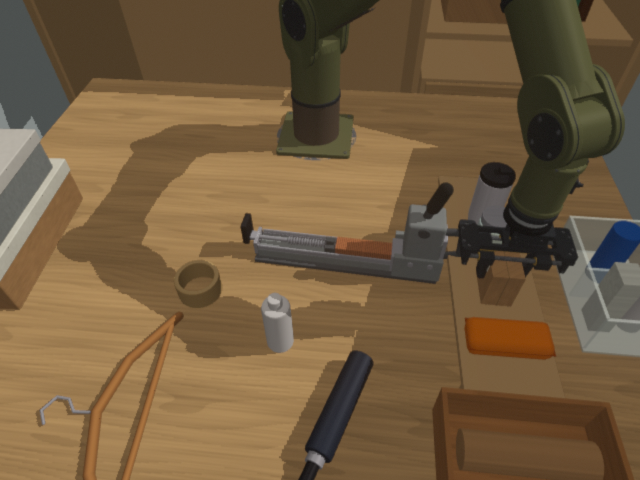

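Call:
carry_out([
  [-0.0045,0.006,0],
  [-0.0045,0.006,-0.004],
  [-0.0045,0.006,-0.01],
  [-0.0045,0.006,-0.014],
  [-0.0045,0.006,-0.014],
], roll=[0.003,0.003,0.003,0.003,0.003])

```text
clock: 38.4
tool_pos: [0.568, 0.4111, 0.1206]
eef_rot: [1.0, -0.0, -0.013, 0.011]
contact_force: [0.1, -0.8, -4.4]
opening: 0.63
```

Call:
carry_out([
  [0,0,-0.002],
  [0,0,-0.004],
  [0,0,-0.005],
  [0,0,-0.005],
], roll=[0,0,0,0])

```text
clock: 38.73
tool_pos: [0.5681, 0.4106, 0.1171]
eef_rot: [1.0, -0.001, -0.013, 0.011]
contact_force: [-3.5, -1.6, 5.2]
opening: 0.63
```

The carton is on the board: the vertical force changed from -4.4 to +5.2 N. I'll release it.

Call:
carry_out([
  [0,0,0],
  [0,0,0],
  [0,0,0],
  [0,0,0],
  [0,0,0],
], roll=[0,0,0,0,0], gripper=0.9)

```text
clock: 39.15
tool_pos: [0.5683, 0.4108, 0.1171]
eef_rot: [1.0, -0.001, -0.012, 0.011]
contact_force: [0.9, 0.5, -0.0]
opening: 0.9
```

Call:
carry_out([
  [0,0,0.02],
  [0,0,0.05],
  [0,0,0.09],
  [0,0,0.13],
  [0,0,0.17],
  [0,0,0.18],
], roll=[0,0,0,0,0,0])

```text
clock: 39.65
tool_pos: [0.5713, 0.4121, 0.3049]
eef_rot: [1.0, -0.001, -0.007, 0.008]
contact_force: [0.4, 0.4, -0.1]
opening: 0.898
```

Call:
carry_out([
  [0.02,-0.03,0],
  [0.03,-0.07,0],
  [0.05,-0.11,0],
  [0.05,-0.15,0],
  [0.05,-0.19,0],
  [0.05,-0.23,0],
  [0.05,-0.27,0],
  [0.05,-0.27,0],
], roll=[0,0,0,0,0,0,0,0])

```text
clock: 40.32
tool_pos: [0.6218, 0.1295, 0.3055]
eef_rot: [1.0, -0.008, -0.007, 0.012]
contact_force: [0.4, -1.2, 0.7]
opening: 0.899
```

```bash
python3 cr.py 25 0.144
python3 - <<'E'
from h import *
for n in ["scene","side"]:
    W=cloud(snapshot(n))
    for k,(lo,hi) in {"tab":([.4,-.14,.06],[.5,-.08,.1]),"tape":([.5,-.25,.04],[.65,-.11,.055]),"lotion":([.63,-.04,.03],[.74,.06,.1])}.items():
        P=box(W,lo,hi)
        if len(P)>20: print(n,k,*rect(P))
E
```

```text
40.3167 [0.6218 0.1295 0.3055] [ 0.9999 -0.0077 -0.0069  0.0119] -90.88 0.8987964432006346
scene cut 0.91 [[0.529, 0.381, 0.063], [0.59, 0.402, 0.135], [0.608, 0.436, 0.147]]
scene carton [567.6 408.9] [83.9 56. ] 179.7 0.1445
scene case [682.4 415.2] [145.9  64.1] 89.9 0.0975
scene jar [454.9 413. ] [63.9 62.9] 130.6 0.1573
scene mug [372.4 411.4] [68.6 66.5] 3.2 0.2018
side cut 0.91 [[0.526, 0.384, 0.057], [0.555, 0.426, 0.13], [0.609, 0.441, 0.146]]
side carton [567.  411.8] [82.  60.7] 179.4 0.1427
side case [678.6 416.8] [146.5  63.6] 90.6 0.0955
side jar [454.2 415.2] [63.3 63.1] 120.7 0.1554
side mug [372.1 414.1] [68.8 67.3] 99.1 0.2001
wrist cut 0.72 [[0.53, 0.381, 0.063], [0.574, 0.383, 0.125], [0.609, 0.43, 0.146]]
wrist carton [568.4 398.9] [81.  37.9] 178.8 0.1443
wrist case [682.  386.7] [89.9 64.3] 90.6 0.0977
scene tab [ 449.  -102.5] [46.3 14.5] 176.6
scene tape [ 578.3 -183.2] [91.1 90.5] 93.8
scene lotion [696.8   8.4] [51.3 25.7] 105.6
side tab [ 447.6 -100.5] [44.5 20.6] 178.3
side tape [ 576.2 -179.8] [95.  90.5] 92.7
side lotion [675.   19.2] [51.8 34.7] 32.8
```

View pics/scene_25.png

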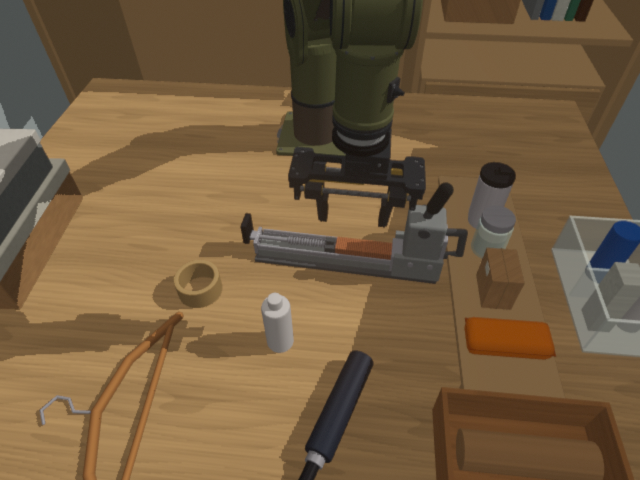

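View pics/side_25.png

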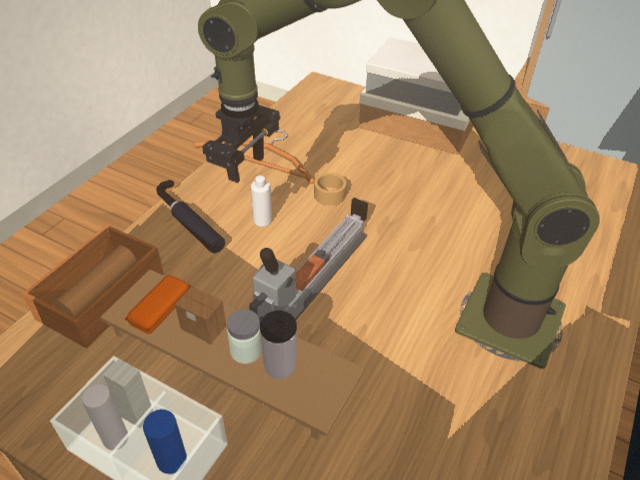

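Call:
carry_out([
  [0,0,0],
  [0,0,0],
  [0,0,0],
  [0,0,0],
  [0,0,0],
  [0,0,0],
], roll=[0,0,0,0,0,0])

```text
clock: 41.22
tool_pos: [0.6211, 0.144, 0.3045]
eef_rot: [1.0, 0.001, -0.007, 0.007]
contact_force: [-0.4, 0.0, 0.2]
opening: 0.899
```

```bash
python3 -c "
from plant import finish_job
print(finish_job())"
```

```text
the job is handed in; nothing more can be done
None
```

I reloaded the stapler, stood the carton on the riser, and handed the job in at about 41 s; the system reported no verdict.

- **Rail:** I drew it out to its stop by the tab. After loading I pushed it home over 265 mm, until the force rose without further motion. The last images put the tab at y ≈ -0.102 m, its expected home position.
- **Strips:** Only two were present on the shelf, and both are in the channel, crown up at about 52 mm. They lie end to end against the nose stop with the follower right behind them. Neither was knocked aside, and no strip showed on the shelf in any camera view.
- **Carton:** It stands upright in the gap at about (0.568, 0.410) m with its top at 144 mm. There is about 38 mm free to the jar and to the case.
- **Other things:** The mug, jar, case, tape roll and bottle measured within about 3 mm of where they started, which is about what the cameras can resolve.

None of the last checks failed. The scene and side cameras differed by 2–3 mm on several positions, which is about the calibration error.

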